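# Load the check weights under the balance's draught hood

### The arm

A 7-joint arm with a two-finger parallel gripper is mounted at the origin on a cart in front of the work surface, level with it; the furniture and walls round the work are solid. World frame = base frame: x ahead of the robot, y to its left, z up, the work surface at z = 0. Lengths are in m, angles in rad, forces in N, time in s.
With the tool pointing down it reaches from about 0.4 to 0.85 m from the base axis. Payload 4.5 kg.
Tool frame: the origin (TCP) lies midway between the tips of the shut fingers; the grasp point (between the pads) lies 19 mm behind it; z points along the fingers, y is the line along which they close (so a half turn about z gives the same grasp; the last joint's range is limited). The gripper opens to 88 mm and grips with 3 to 60 N. Pads are 18 mm wide; open, the fingers measure 123 mm over their backs; the gripper's body (75 mm by 187 mm) begins 45 mm behind the grasp point.
Start: joints at [1.156, 0.689, -0.195, 1.565, 0.157, 0.902, -0.215], TCP at [0.271, -0.563, 0.239] pointing down, gripper open.
Joint ranges: [-3.01, 3.01], [-0.46, 2.08], [-1.47, 1.51], [0.13, 2.56], [-1, 4.14], [0.04, 2.09], [-2.66, 2.66]. Speed limits (rad/s): [2.57, 2.57, 3.14, 3.14, 3.14, 3.14, 3.14].

### API

Orientations are given as a unit quaternion [x, y, z, w].
In Python, from plant import * gives the robot as it stands.
- The arm moves only by the tool send_rows, never from a script. Its argument "targets" is a list of rows, each a list of 2 entries, a list of its own where there are three numbers: the shift along the tool's x, y, z in units of 0.3 m (1.0 is 0.3 m), then the turn, a rotation vector about the tool's x, y, z in units of pi rad (1.0 is pi rad). A call has 1 to 12 rows; each row is the pose to reach, as a shift and turn from the pose commanded when the call began, along the tool's axes at that moment, turning the shorter way round; what a row does not reach only later rows make up. A row lasts 1/8 s, in which the tool goes at most 62.5 mm and 10.7 degrees, less where a joint would pass 70% of its speed; a pose out of reach is approached as far as the arm can. A call with a number of a shift or a turn outside -1 to 1 is refused whole. A call with a gripper value outside its range is refused whole. "fingers" is the opening, from 0 (shut) to 1 (fully open), set as the call begins (left out, the last holds). The fingers move at their own pace and stop on an object; "newtons" is the grip in N (left out, the last holds). Time passes only in rows, so rows that repeat a pose let the fingers close. It gives the time, the measured TCP pose, the force, the opening and the grip force at its end, in the units of the state.
- get_state(): the state, without advancing time (a new reading comes with each control period).
- snapshot(name): name is "scene" or "side" or "wrist"; returns a dict with "img" (400x640x3 uint8, blue, green, red), "fx", "fy", "cx", "cy" (pixels), "k1" (the pictures are not rectified: a ray, as slopes to the right and down, at radius r is drawn at 1 + k1 r^2 times it, then the intrinsics apply), "cam_to_world" (4x4, takes a point from camera to world coordinates); the wrist camera has in their place "T_tool_cam" (4x4, takes a point from camera to tool coordinates, whose origin is the TCP and whose axes are the flange's). Camera axes: x right, y down, z forward; pixel columns grow to the right and rows downward; lengths in m; the calibration is good to about 2 mm. A picture is of the moment at which its call begins: read the wrist's pose just before it. There is no depth.
- finish_job(): hands the job in; it is judged then, once.
The state is a dict: "clock": time; "q": joint angles; "qd": joint speeds; "joint_torque": joint torques, N m; "tool_pos": TCP position; "eef_rot": TCP orientation; "contact_force": force on the tool from outside, world axes, zero at the start; "moment": the same for the moment, N m; "opening": opening from 0.0 (shut) to 1.0 (fully open); "finger_force": force on a finger pad.
Only numpy, scipy, OpenCV 4.12 (cv2) and the standard library are available. Lean on these libraries where they do the work, as an engineer would, in place of code of your own. Each camera call takes 0.05 s, during which the arm holds its last target. There are 200 camera calls.

### The job

The balance is due for its check with the full weight set: lift its clear hood, take the steel cup off the pan and stand it upright on the table directly in front of the small brass mortar beside the balance (on the side toward the robot), about a finger's width away from it. Then stand the three brass weights upright in a straight row across the pan, parallel to the balance's front and about a finger's width apart: the largest in the middle of the pan, the medium one to its left and the smallest to its right, as seen from the display side. Finally lower the hood until it is fully closed, and leave the mortar where it stands.

Things in the scene. Friction and masses are not known exactly. Their poses are not given: they have to be found in the camera images.
- balance: precision balance, light grey, 204 wide, 260 deep, fixed; origin on the table under it, x to its rear, y to its left as seen from its display side (toward the robot). Pan: flat round steel disc 136 across, centre at x = 12, y = 0, top 66 above the table. The hood's hinge line runs along y at x = 103, z = 60. The display panel ahead of the pan stays below 55
- pan (a point): centre of the pan's top face (66 mm above the table), axes as the balance's
- hood (a joint): clear plastic hood over the pan, 178 wide, 167 deep, roof 122 above the table: 0 closed, grows as its tab goes up and back, stop at 1.65 rad. Its stiff hinge stays wherever it is left; about 3 N at the tab moves it. Below about 1.45 rad it still leans over the rear of the pan
- hood_tab (a point): middle of the dark tab jutting forward from the front edge of the hood's roof, level with it: 30 wide (along y of the balance), 8 thick, 42 long; this point is 24 ahead of the hood's front wall. Closed it is 121.5 above the table, 199 in front of the hinge line and 61.5 above it; it turns with the hood about that line. Pinched across its width it can turn between the fingers
- weight_large: largest brass weight, upright, knobbed, 29 across, 36 high (100 g); origin at the centre of its underside, z up
- weight_medium: medium brass weight, 23 across, 32 high (50 g); origin at the centre of its underside, z up
- weight_small: smallest brass weight, 18 across, 29 high (20 g); origin at the centre of its underside, z up
- cup: open round steel weighing cup, 54 across at the rim, 49 at the foot, 30 high, walls 2; stands on the pan at the start; origin at the centre of its underside, z up
- mortar: small brass mortar, a footed bowl 85 across at the rim, 74 across the foot, 74 high, standing to the left or the right of the balance, a little behind the weights (a like one far at the left by the big cutter is not meant); origin at the centre of its underside; z up, its x points straight away from the robot, y to the left
There are look-alikes about, which are no part of the job. Leave any pink or purple look-alike of the weight_medium alone.

How it is judged:
By the outcome, as a careful person would: the job done as asked, in the order asked, and still so for the second after the job is handed in, with the robot touching nothing.
It also fails if it takes over 141 s, if anything falls off the work surface, if the arm or the gripper's body presses on something with over 40 N, if the wrist force passes 120 N, or if a joint passes its speed limit or range.

## Working session

There is one attempt and no reset: what is moved stays moved. The work goes in short steps, Python scripts to look and compute and a tool call to move; the robot and the scene stay as the last step left them, time stands still between calls to the robot, and variables do not carry over. Pictures are saved under pics/ and viewed, at most 16 in all, crops included, and the job is handed in when it is done.

Besides the shell and the picture viewer there is one more tool, called after ">>>" by a JSON object that holds its "name" and its "arguments", one argument or row to a line. send_rows: Moves the arm, as the interface text tells. Its arguments: {"type":"object","properties":{"targets":{"type":"array"},"fingers":{"type":"number"},"newtons":{"type":"number"}},"required":["targets"]}

```bash
ls; mkdir -p pics
python3 - <<'E'
from plant import *
import cv2,numpy as np
s=get_state();print({k:np.round(v,3).tolist() for k,v in s.items()})
for n in("scene","side"):
    d=snapshot(n);cv2.imwrite(f"pics/{n}0.png",d["img"]);print(n,{k:np.round(v,4).tolist() for k,v in d.items() if k!="img"})
E
```

```text
pics
{'clock': 0.0, 'q': [1.156, 0.69, -0.194, 1.566, 0.157, 0.903, -0.215], 'qd': [0.001, 0.0, -0.0, -0.002, -0.002, 0.002, 0.002], 'joint_torque': [0.001, -52.756, -1.267, -15.342, -0.053, 0.007, 0.0], 'tool_pos': [0.271, -0.563, 0.238], 'eef_rot': [0.975, 0.223, -0.0, -0.001], 'contact_force': [0.243, -0.35, -0.039], 'moment': [0.059, 0.097, -0.048], 'finger_force': 0.0, 'opening': 1.0}
scene {'fx': 429.5208, 'fy': 429.5208, 'cx': 317.5422, 'cy': 204.2589, 'k1': -0.0484, 'cam_to_world': [[-0.8327, -0.3255, 0.448, -0.1717], [-0.5537, 0.4973, -0.6679, 0.9587], [-0.0053, -0.8042, -0.5943, 0.9732], [0.0, 0.0, 0.0, 1.0]]}
side {'fx': 446.0252, 'fy': 446.0252, 'cx': 315.6782, 'cy': 196.3833, 'k1': -0.0149, 'cam_to_world': [[-0.9998, -0.0169, -0.0118, 0.5035], [-0.0027, 0.676, -0.7369, 0.8575], [0.0204, -0.7367, -0.6759, 0.8826], [0.0, 0.0, 0.0, 1.0]]}
```

View pics/scene0.png

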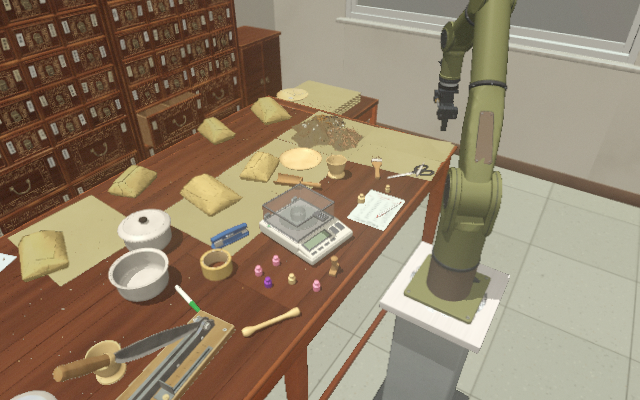

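View pics/side0.png

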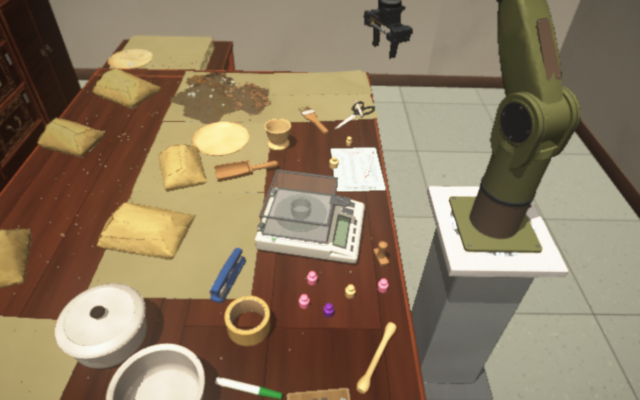

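Scene view: the balance is at (305,222), with the tan footed mortar at (337,166), to its right. The ring at (216,264) is not a mortar. Brass weight candidates are (291,279), (361,199) and (388,188). The pink and purple look-alikes are at (258,270), (276,260), (316,286) and (268,281), and there is a brown piece at (334,266). I'll enlarge and measure these.

```bash
cat > h.py <<'E'
from plant import *
import cv2,numpy as np
from scipy.spatial.transform import Rotation as R
def cam(d,s=None):
    if "cam_to_world" in d: return np.array(d["cam_to_world"])
    T=np.eye(4);T[:3,:3]=R.from_quat(s["eef_rot"]).as_matrix();T[:3,3]=s["tool_pos"];return T@np.array(d["T_tool_cam"])
def K(d): return np.array([[d["fx"],0,d["cx"]],[0,d["fy"],d["cy"]],[0,0,1.]]),np.array([d["k1"],0,0,0,0.])
def ray(d,uv,s=None):
    k,c=K(d);p=cv2.undistortPoints(np.array([[uv]],float),k,c)[0,0];T=cam(d,s)
    v=T[:3,:3]@[p[0],p[1],1];return T[:3,3],v/np.linalg.norm(v)
def onz(d,uv,z,s=None):
    o,v=ray(d,uv,s);return o+v*(z-o[2])/v[2]
def tri(rs):
    A=sum(np.eye(3)-np.outer(v,v) for o,v in rs);b=sum((np.eye(3)-np.outer(v,v))@o for o,v in rs);return np.linalg.solve(A,b)
def proj(d,P,s=None):
    T=np.linalg.inv(cam(d,s));k,c=K(d);return cv2.projectPoints(np.array(P,float).reshape(-1,1,3),cv2.Rodrigues(T[:3,:3])[0],T[:3,3],k,c)[0][:,0]
def crop(d,x0,y0,w,h,f,name): cv2.imwrite(f"pics/{name}.png",cv2.resize(d["img"][y0:y0+h,x0:x0+w],None,fx=f,fy=f,interpolation=cv2.INTER_CUBIC))
E
python3 - <<'E'
from h import *
a=snapshot("scene");b=snapshot("side")
crop(a,240,145,200,150,4,"c1");crop(b,240,100,160,220,2.7,"c2")
# top of knobs approx, both views
for n,u,v,z in [("A",(291,279),(350,291),.016),("B",(361,199),(334,162),.016),("C",(388,188),(349,141),.016),("brown",(334,266),(382,252),.016),("mortar",(337,166),(278,134),.037)]:
    print(n,onz(a,u,z).round(3),onz(b,v,z).round(3))
E
```

```text
A [0.406 0.246 0.016] [0.407 0.238 0.016]
B [ 0.43  -0.236  0.016] [ 0.431 -0.248  0.016]
C [ 0.377 -0.36   0.016] [ 0.378 -0.363  0.016]
brown [0.326 0.126 0.016] [0.319 0.118 0.016]
mortar [ 0.615 -0.361  0.037] [ 0.614 -0.366  0.037]
```

View pics/c1.png

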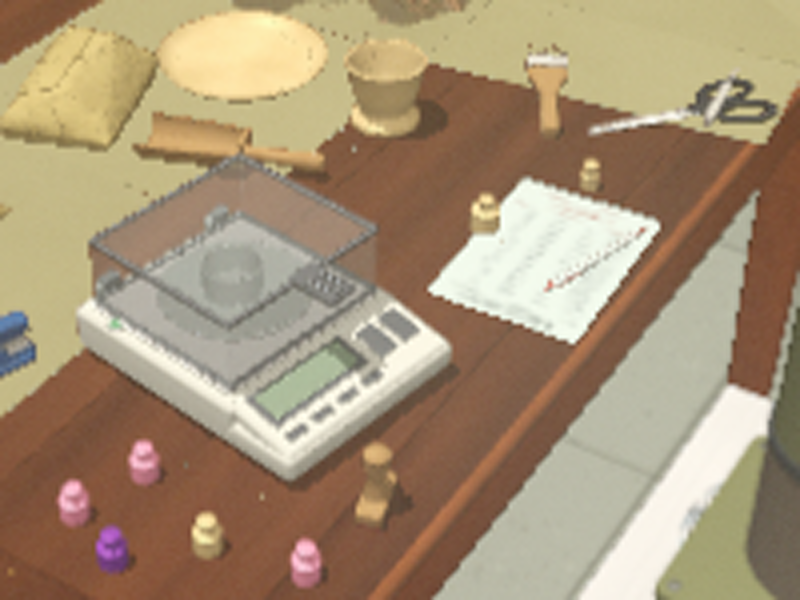

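View pics/c2.png

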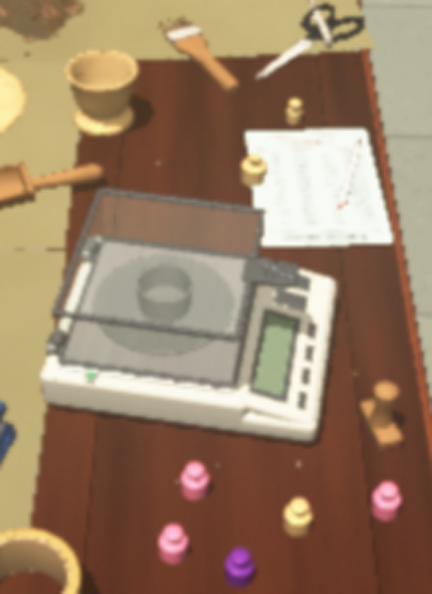

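Run:
```python
from h import *
a=snapshot("scene");b=snapshot("side")
C1=[(90,245),(240,157),(375,230),(230,325)];C2=[(55,312),(103,190),(262,210),(240,335)]
A=np.array([onz(a,(240+x/4,145+y/4),.122) for x,y in C1]);B=np.array([onz(b,(240+x/2.7,100+y/2.7),.122) for x,y in C2])
for P in(A,B):
    print(P.round(3).tolist(),P.mean(0).round(4)); d=(P[0]+P[1]-P[2]-P[3])/2;print(np.linalg.norm(d),np.degrees(np.arctan2(d[1],d[0]))); d=(P[0]+P[3]-P[1]-P[2])/2;print(np.linalg.norm(d),np.degrees(np.arctan2(-d[0],d[1])))
s=get_state();d=snapshot("wrist");print({k:np.round(v,4).tolist() for k,v in d.items() if k!="img"})
```

```text
[[0.617, 0.111, 0.122], [0.589, -0.063, 0.122], [0.43, -0.036, 0.122], [0.458, 0.133, 0.122]] [0.5233 0.0362 0.122 ]
0.1603266445481519 -8.721460491129386
0.1739876831631252 -9.336729818400675
[[0.623, 0.1, 0.122], [0.591, -0.073, 0.122], [0.434, -0.046, 0.122], [0.459, 0.124, 0.122]] [0.5267 0.0264 0.122 ]
0.162870402466754 -9.05307152230499
0.1736273235899577 -9.340586882298394
{'fx': 286.7158, 'fy': 286.7158, 'cx': 320.7651, 'cy': 204.3483, 'k1': -0.0426, 'T_tool_cam': [[0.0015, -0.9615, -0.275, 0.0707], [1.0, 0.0017, -0.0004, 0.0001], [0.0008, -0.275, 0.9615, -0.1452], [0.0, 0.0, 0.0, 1.0]]}
```

Large = (361,199), the biggest brass piece by the paper. Small = (388,188), the slimmest brass piece. Medium = (291,279), the only brass-coloured one among the pink and purple look-alikes. The brown (334,266) is a wooden stamp. The mortar is at about (0.615,-0.364), and the balance yaw is about -9°.

I'll move to an overview with the wrist camera.

```bash
cat >> h.py <<'E'
def ori(yaw,pitch=0): # yaw/pitch in deg; pitch>0: finger tips lean to +tool x
    c,s=np.cos(np.radians(yaw)),np.sin(np.radians(yaw))
    return R.from_matrix([[c,s,0],[s,-c,0],[0,0,-1]])*R.from_euler("y",pitch,degrees=True)
def rows(wps,s=None):  # wps: (xyz, R)
    s=s or get_state();R0=R.from_quat(s["eef_rot"]);p=np.array(s["tool_pos"])
    for P,Q in wps:
        print([(R0.inv().apply(np.array(P)-p)/.3).round(3).tolist(),((R0.inv()*Q).as_rotvec()/np.pi).round(3).tolist()])
E
python3 - <<'E'
from h import *
rows([((.36,-.3,.33),ori(0)),((.45,-.08,.34),ori(0))])
E
```

```text
[[0.647, -0.661, -0.305], [-0.0, 0.0, 0.143]]
[[1.236, -1.192, -0.338], [-0.0, 0.0, 0.143]]
```

>>> {"name": "send_rows", "arguments": {
  "targets": [
    [[0.32,-0.33,-0.3],[0,0,0.06]],
    [[0.647,-0.661,-0.305],[0,0,0.143]],
    [[0.647,-0.661,-0.305],[0,0,0.143]],
    [[0.647,-0.661,-0.305],[0,0,0.143]],
    [[0.647,-0.661,-0.305],[0,0,0.143]],
    [[0.8,-0.8,-0.33],[0,0,0.143]],
    [[0.95,-1.0,-0.33],[0,0,0.143]],
    [[0.95,-1.0,-0.33],[0,0,0.143]],
    [[0.95,-1.0,-0.33],[0,0,0.143]]
  ]
}}

```text
clock: 1.48
tool_pos: [0.3978, -0.169, 0.3379]
eef_rot: [1.0, 0.001, 0.0, 0.0]
contact_force: [-0.9, -0.1, -0.5]
opening: 1.001
finger_force: 0.0
```

Run:
```python
from h import *
import pickle
s=get_state();d=snapshot("wrist");pickle.dump((s,d),open("w1.pkl","wb"));print(s["clock"],s["tool_pos"],s["eef_rot"])
cv2.imwrite("pics/w1.png",d["img"])
rows([((.45,-.08,.34),ori(0))])
```

```text
1.475 [ 0.39783621 -0.16902399  0.33785338] [9.99999804e-01 5.67970094e-04 6.16822962e-05 2.56980603e-04]
[[0.174, -0.301, -0.008], [0.0, 0.0, -0.0]]
```

View pics/w1.png

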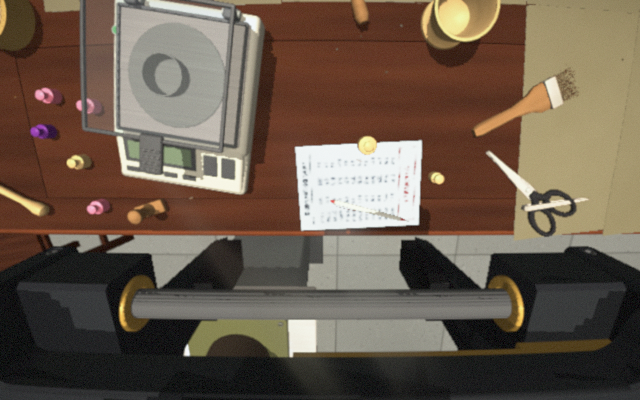

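Wrist view: large weight (367,146), small (437,178), brass medium (78,162), pan disc (178,89), cup (166,75), tab (151,155), mortar (460,18). I'll measure these.

Run:
```python
from h import *
import pickle
s,d=pickle.load(open("w1.pkl","rb"));a=snapshot("scene");b=snapshot("side")
def cen(d,c,r=11,w=None):
    x,y=c;im=d["img"][y-r:y+r+1,x-r:x+r+1];h=cv2.cvtColor(im,cv2.COLOR_BGR2HSV)
    m=((h[...,0]>12)&(h[...,0]<32)&(h[...,1]>55)&(h[...,2]>100)).astype(np.uint8)
    n,l,st,ce=cv2.connectedComponentsWithStats(m);i=1+st[1:,4].argmax();return ce[i]+[x-r,y-r],st[i].tolist()
for n,w,u,v,z in [("large",(367,146),(361,199),(334,162),.018),("med",(78,162),(291,279),(350,291),.016),("small",(437,178),(388,188),(349,141),.0145)]:
    cw,iw=cen(d,w);ca,ia=cen(a,u);cb,ib=cen(b,v)
    print(n,iw,ia,ib,onz(d,cw,z,s).round(4),onz(a,ca,z).round(4),onz(b,cb,z).round(4),tri([ray(d,cw,s),ray(a,ca),ray(b,cb)]).round(4))
# hood/pan features
tab=(151,155)
print("tab",onz(d,tab,.1255,s).round(4))
f=[onz(d,p,.122,s) for p in((85,130),(237,150))];print("front",np.round(f,4));v=f[0]-f[1];print(np.degrees(np.arctan2(-v[0],v[1])),np.linalg.norm(v))
T=cv2.getTickCount
# pan: bright disc mask
g=cv2.cvtColor(d["img"],cv2.COLOR_BGR2GRAY)
print(g[60:130:6,118:242:6])
print("pan",onz(d,(178,89),.066,s).round(4),"cuprim",onz(d,(166,75),.081,s).round(4))
crop(d,70,0,200,200,3,"w1c")
```

```text
large [1, 0, 20, 20, 301] [7, 3, 11, 12, 83] [6, 5, 10, 14, 102] [ 0.4356 -0.2424  0.018 ] [ 0.4347 -0.2443  0.018 ] [ 0.4346 -0.2429  0.018 ] [ 0.4348 -0.2427  0.0185]
med [0, 3, 20, 16, 239] [8, 5, 8, 12, 85] [6, 4, 11, 15, 136] [0.4085 0.2426 0.016 ] [0.4052 0.244  0.016 ] [0.4077 0.2382 0.016 ] [0.4075 0.2414 0.0162]
small [2, 4, 17, 14, 176] [1, 4, 21, 14, 111] [7, 6, 8, 11, 70] [ 0.3817 -0.3618  0.0145] [ 0.3805 -0.3619  0.0145] [ 0.3793 -0.3668  0.0145] [ 0.3806 -0.3617  0.0161]
tab [0.4301 0.0443 0.1255]
front [[ 0.4618  0.128   0.122 ]
 [ 0.4355 -0.0644  0.122 ]]
-7.774507321001438 0.19418674766900407
[[ 98 183 156 153 155 103 104 105 142 148 117 160 159 161 160 160 161 159
  135 154 156]
 [107 173 157 156 140 101 103 159 163 159 159 106 161 161 161 163 166 164
  127 158 159]
 [ 95 178 155 155 123 101 116 158 160 161 160 102 158 161 159 159 162 165
  125 154 156]
 [109 175 153 157 150 106 110 157 157 160 161 102 145 160 157 161 163 164
  124 159 162]
 [113 177 164 156 157 102 105 160 161 159 156 102 154 159 165 163 161 164
  116 158 147]
 [ 98 177 173 157 157 160 105 117 161 162 104 104 158 161 161 159 164 167
  108 161 130]
 [ 92 180 177 155 159 160 162 155 125 116 142 160 162 159 162 160 158 159
   95 156 109]
 [101 181 179 182 155 157 154 156 155 157 156 158 160 159 162 161 166 152
   93 160  89]
 [ 99 179 182 184 172 158 156 156 160 159 161 160 160 161 161 162 161 185
  102 156  73]
 [ 98 179 178 186 186 168 160 160 160 156 159 160 159 160 163 164 177 178
  125 157  72]
 [113 179 180 179 178 177 172 151 158 159 161 162 161 162 157 188 187 172
  148 160  81]
 [116 165 175 182 183 180 183 182 182 154 156 161 157 179 188 185 190 153
  154 159  87]]
pan [0.5142 0.0282 0.066 ] cuprim [0.5302 0.0352 0.081 ]
```

View pics/w1c.png

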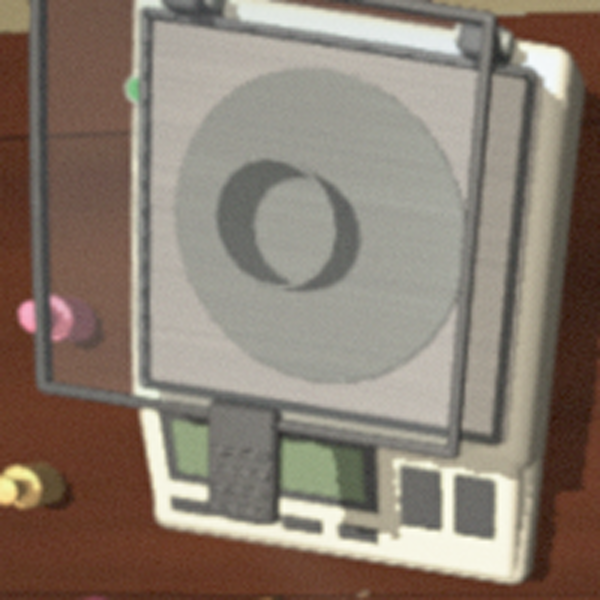

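Run:
```python
from h import *
import pickle
s,d=pickle.load(open("w1.pkl","rb"))
P=lambda x,y,z:onz(d,(70+x/3,y/3),z,s)
print("pan",P(321,226,.066).round(4))
for n,q in (("tabz.122",[(210,408),(278,411),(278,522),(212,512)]),("roof",[(42,388),(455,452)])):
    q=np.array([P(x,y,.1245 if n[0]=="t" else .122) for x,y in q]);print(n,q.round(4),q.mean(0).round(4))
v=q[0]-q[1];print(np.degrees(np.arctan2(-v[0],v[1])),np.linalg.norm(v))
# frame on body z~.055.. left & front edges
q=np.array([P(x,y,.058) for x,y in((148,380),(495,438),(532,78),(148,15))]);print(q.round(4))
for i,j in((0,1),(3,2)):
    v=q[i]-q[j];print(np.degrees(np.arctan2(-v[0],v[1])),np.linalg.norm(v))
yaw=np.radians(-9.1)
for pan in(P(321,226,.066),):
    ux=np.array([np.cos(yaw),np.sin(yaw)]);print("tab pred",pan[:2]-.108*ux)
# mortar rim: image cut off; foot
print("mort",onz(d,(447,22),.03,s))
s=get_state();w=np.array([.435,.047,0])
rows([((.44,-.05,.3),ori(-9.1)),((.4202,.046,.2),ori(-9.1)),((.4202,.046,.112),ori(-9.1))])
```

```text
pan [0.5318 0.0275 0.066 ]
tabz.122 [[0.4536 0.0555 0.1245]
 [0.4521 0.0267 0.1245]
 [0.4058 0.0333 0.1245]
 [0.4102 0.0617 0.1245]] [0.4304 0.0443 0.1245]
roof [[ 0.4626  0.1292  0.122 ]
 [ 0.4348 -0.045   0.122 ]] [0.4487 0.0421 0.122 ]
-9.096103872941868 0.17639209300429823
[[ 0.4645  0.1264  0.058 ]
 [ 0.4355 -0.0433  0.058 ]
 [ 0.5937 -0.0707  0.058 ]
 [ 0.6234  0.1009  0.058 ]]
-9.716139218841047 0.17218518132486474
-9.836494043215033 0.17421626256926137
tab pred [0.42518231 0.044616  ]
mort [ 0.60921905 -0.348034    0.03      ]
[[0.141, -0.404, 0.125], [0.0, 0.0, 0.049]]
[[0.074, -0.724, 0.458], [0.0, 0.0, 0.049]]
[[0.074, -0.725, 0.751], [0.0, 0.0, 0.049]]
```

>>> {"name": "send_rows", "arguments": {
  "targets": [
    [[0.069,-0.25,0.1],[0,0,0.051]],
    [[0.069,-0.5,0.2],[0,0,0.051]],
    [[0.069,-0.726,0.4],[0,0,0.051]],
    [[0.069,-0.726,0.5],[0,0,0.051]],
    [[0.069,-0.726,0.6],[0,0,0.051]],
    [[0.069,-0.726,0.7],[0,0,0.051]],
    [[0.069,-0.726,0.751],[0,0,0.051]],
    [[0.069,-0.726,0.751],[0,0,0.051]],
    [[0.069,-0.726,0.751],[0,0,0.051]]
  ],
  "fingers": 1.0
}}

```text
clock: 2.75
tool_pos: [0.4193, 0.0477, 0.1128]
eef_rot: [0.997, -0.081, 0.001, 0.0]
contact_force: [-0.3, 0.2, -0.1]
opening: 1.002
finger_force: 0.0
```

>>> {"name": "send_rows", "arguments": {
  "targets": [
    [[0,0,0],[0,0,0]],
    [[0,0,0],[0,0,0]],
    [[0,0,0],[0,0,0]],
    [[0,0,0],[0,0,0]],
    [[0,0,0],[0,0,0]],
    [[0,0,0],[0,0,0]]
  ],
  "fingers": 0.0,
  "newtons": 15
}}

```text
clock: 3.5
tool_pos: [0.4186, 0.0486, 0.1124]
eef_rot: [0.997, -0.08, 0.0, 0.0]
contact_force: [-0.0, -0.1, 0.2]
opening: 0.344
finger_force: 0.0
```

Run:
```python
from h import *
s=get_state();print({k:np.round(s[k],3).tolist() for k in("clock","tool_pos","contact_force","opening","finger_force")})
yaw=np.radians(-9.4);u=np.array([np.cos(yaw),np.sin(yaw),0]);p=np.array(s["tool_pos"])
# hinge-relative tab grip: forward of hinge .206, height .0615 (grip point); tcp offset constant
r=np.hypot(.206,.0615);t0=np.arctan2(.0615,.206)
for th in np.arange(.13,1.61,.13):
    dx=.206-r*np.cos(t0+th);dz=r*np.sin(t0+th)-.0615;print([round(dx/.3,3),0,round(-dz/.3,3)],round(th,2))
```

```text
{'clock': 3.5, 'tool_pos': [0.419, 0.049, 0.112], 'contact_force': [-0.023, -0.127, 0.199], 'opening': 0.344, 'finger_force': 0.02}
[np.float64(0.032), 0, np.float64(-0.087)] 0.13
[np.float64(0.076), 0, np.float64(-0.17)] 0.26
[np.float64(0.13), 0, np.float64(-0.246)] 0.39
[np.float64(0.193), 0, np.float64(-0.314)] 0.52
[np.float64(0.264), 0, np.float64(-0.374)] 0.65
[np.float64(0.343), 0, np.float64(-0.424)] 0.78
[np.float64(0.427), 0, np.float64(-0.463)] 0.91
[np.float64(0.516), 0, np.float64(-0.491)] 1.04
[np.float64(0.608), 0, np.float64(-0.507)] 1.17
[np.float64(0.701), 0, np.float64(-0.511)] 1.3
[np.float64(0.793), 0, np.float64(-0.504)] 1.43
[np.float64(0.884), 0, np.float64(-0.484)] 1.56
```

>>> {"name": "send_rows", "arguments": {
  "targets": [
    [[0,0,0],[0,0,0]],
    [[0,0,0],[0,0,0]],
    [[0.014,0,-0.044],[0,0,0]],
    [[0.032,0,-0.087],[0,0,0]],
    [[0.052,0,-0.13],[0,0,0]],
    [[0.076,0,-0.17],[0,0,0]],
    [[0.102,0,-0.21],[0,0,0]],
    [[0.13,0,-0.246],[0,0,0]],
    [[0.161,0,-0.281],[0,0,0]],
    [[0.193,0,-0.314],[0,0,0]],
    [[0.193,0,-0.314],[0,0,0]]
  ]
}}

```text
clock: 4.88
tool_pos: [0.4756, 0.039, 0.2068]
eef_rot: [0.997, -0.081, -0.0, 0.0]
contact_force: [-1.3, -1.4, 1.1]
opening: 0.339
finger_force: 15.0
```

>>> {"name": "send_rows", "arguments": {
  "targets": [
    [[0.071,0,-0.06],[0,0,0]],
    [[0.15,0,-0.11],[0,0,0]],
    [[0.234,0,-0.149],[0,0,0]],
    [[0.323,0,-0.177],[0,0,0]],
    [[0.415,0,-0.193],[0,0,0]],
    [[0.508,0,-0.197],[0,0,0]],
    [[0.6,0,-0.19],[0,0,0]],
    [[0.691,0,-0.17],[0,0,0]],
    [[0.732,0,-0.157],[0,0,0]],
    [[0.732,0,-0.157],[0,0,0]],
    [[0.732,0,-0.157],[0,0,0]]
  ]
}}

```text
clock: 6.25
tool_pos: [0.6925, 0.0022, 0.2536]
eef_rot: [0.997, -0.081, 0.0, 0.001]
contact_force: [1.5, -5.1, 1.6]
opening: 0.34
finger_force: 15.0
```

Run:
```python
from h import *
s=get_state();print({k:np.round(s[k],3).tolist() for k in("clock","tool_pos","contact_force","opening","finger_force","q")})
a=snapshot("scene");crop(a,200,60,260,200,3,"s2")
```

```text
{'clock': 6.25, 'tool_pos': [0.692, 0.002, 0.254], 'contact_force': [1.496, -5.063, 1.635], 'opening': 0.34, 'finger_force': 15.003, 'q': [-0.016, 0.77, -0.113, 1.32, 0.094, 1.056, -1.877]}
```

View pics/s2.png

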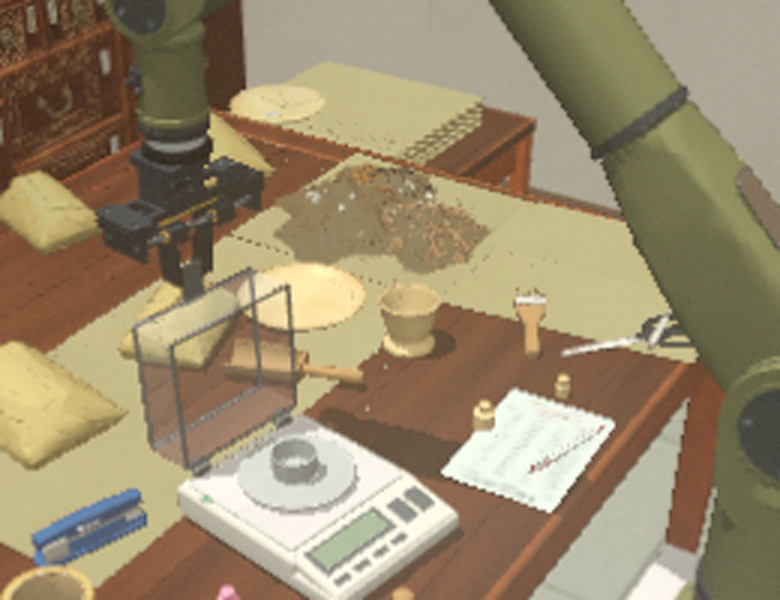

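The picture shows the hood standing open at about 1.6 rad and the cup exposed. I'll release the hood, retreat, and take a fresh wrist look.

>>> {"name": "send_rows", "arguments": {
  "targets": [
    [[0,0,0],[0,0,0]],
    [[0,0,0],[0,0,0]],
    [[0,0,-0.15],[0,0,0]],
    [[0,0,-0.3],[0,0,0]],
    [[0,0,-0.3],[0,0,0]],
    [[-0.2,0.07,-0.3],[0,0,0.0]],
    [[-0.4,0.14,-0.3],[0,0,-0.04]],
    [[-0.6,0.2,-0.3],[0,0,-0.05]],
    [[-0.72,0.26,-0.3],[0,0,-0.052]],
    [[-0.72,0.26,-0.3],[0,0,-0.052]],
    [[-0.72,0.26,-0.3],[0,0,-0.052]],
    [[-0.72,0.26,-0.3],[0,0,-0.052]]
  ],
  "fingers": 1.0
}}

```text
clock: 7.8
tool_pos: [0.4679, -0.0374, 0.3433]
eef_rot: [1.0, 0.002, 0.0, -0.0]
contact_force: [-0.1, -0.6, -1.1]
opening: 1.001
finger_force: 0.0
```

Run:
```python
from h import *
import pickle
s=get_state();d=snapshot("wrist");pickle.dump((s,d),open("w2.pkl","wb"));print(s["clock"],s["tool_pos"],s["eef_rot"],s["q"])
crop(d,100,0,400,240,2,"w2")
```

```text
7.8 [ 0.46793779 -0.03742508  0.34334223] [ 9.99998080e-01  1.92862708e-03  1.28751065e-04 -3.21738162e-04] [ 0.11697375  0.35137065 -0.19126159  1.86260382  0.08064162  0.9347829
 -1.67774787]
```

View pics/w2.png

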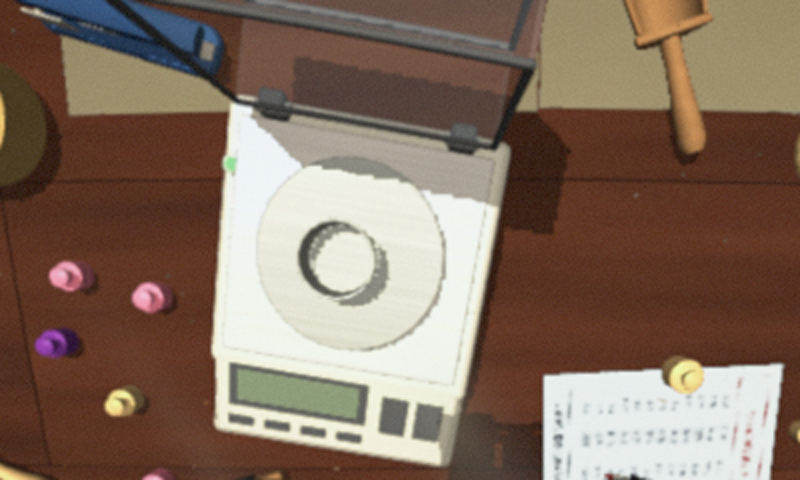

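Run:
```python
from h import *
import pickle
s,d=pickle.load(open("w2.pkl","rb"));a=snapshot("scene");b=snapshot("side")
print("pan",onz(d,(275.5,126.5),.066,s).round(4))
print("cup",onz(d,(100+341/2,262/2),.096,s).round(4),onz(a,(298.7,209.7),.096).round(4))
m=[((336.7,159.7),(277.8,126.7))]
print("mortar rim",onz(a,(336.7,159.7),.074).round(4),onz(b,(277.8,126.7),.074).round(4))
cv2.imwrite("pics/m.png",np.hstack([cv2.resize(a["img"][140:230,280:360],None,fx=5,fy=5,interpolation=2),cv2.resize(b["img"][110:230,250:320],None,fx=3.75,fy=3.75,interpolation=2)]))
```

```text
pan [0.5331 0.0279 0.066 ]
cup [0.5276 0.0301 0.096 ] [0.5256 0.0336 0.096 ]
mortar rim [ 0.6105 -0.3507  0.074 ] [ 0.6125 -0.3533  0.074 ]
```

View pics/m.png

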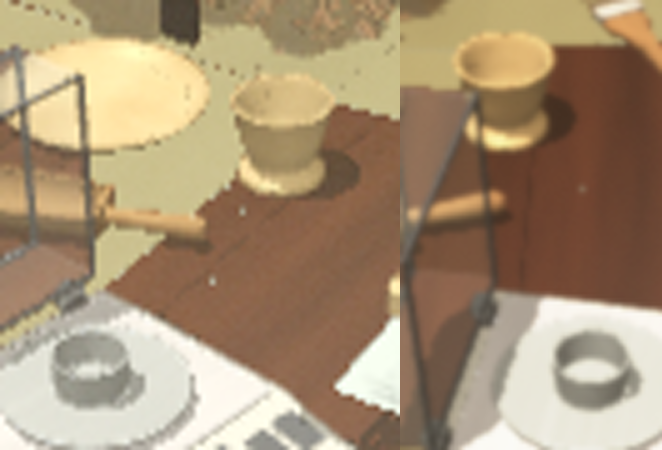

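Run:
```python
from h import *
a=snapshot("scene");b=snapshot("side")
print("foot",onz(a,(336.6,174),.008).round(4),onz(b,(278.3,144.1),.008).round(4))
print("cup",onz(b,(301.07,204.7),.096).round(4),onz(a,(280+91/5,140+349/5),.096).round(4))
c=np.array([.527,.032,.073]);Q=ori(0,12)
rows([(c+[-.03,0,.09],Q),(c,Q)])
print(Q.as_matrix().round(3))
```

```text
foot [ 0.607  -0.3468  0.008 ] [ 0.613  -0.3494  0.008 ]
cup [0.527  0.0323 0.096 ] [0.5267 0.0349 0.096 ]
[[0.1, -0.233, 0.602], [-0.0, 0.067, 0.001]]
[[0.2, -0.232, 0.902], [-0.0, 0.067, 0.001]]
[[ 0.978  0.     0.208]
 [ 0.    -1.     0.   ]
 [ 0.208  0.    -0.978]]
```

>>> {"name": "send_rows", "arguments": {
  "targets": [
    [[0.05,-0.12,0.2],[0,0.04,0]],
    [[0.1,-0.232,0.4],[0,0.067,0]],
    [[0.11,-0.232,0.6],[0,0.067,0]],
    [[0.14,-0.232,0.7],[0,0.067,0]],
    [[0.18,-0.232,0.8],[0,0.067,0]],
    [[0.21,-0.232,0.898],[0,0.067,0]],
    [[0.21,-0.232,0.898],[0,0.067,0]],
    [[0.21,-0.232,0.898],[0,0.067,0]]
  ],
  "fingers": 1.0
}}

```text
clock: 9.05
tool_pos: [0.5392, 0.0322, 0.0827]
eef_rot: [0.996, 0.001, 0.095, 0.0]
contact_force: [-0.0, 0.1, -0.3]
opening: 0.999
finger_force: 0.0
```

>>> {"name": "send_rows", "arguments": {
  "targets": [
    [[0,0,0],[0,0,0]],
    [[0,0,0],[0,0,0]],
    [[0,0,0],[0,0,0]],
    [[0,0,0],[0,0,0]],
    [[0,0,0],[0,0,0]]
  ],
  "fingers": 0.0,
  "newtons": 12
}}

```text
clock: 9.68
tool_pos: [0.539, 0.0321, 0.0839]
eef_rot: [0.995, 0.001, 0.095, 0.0]
contact_force: [-0.5, 0.9, 4.4]
opening: 0.601
finger_force: 11.8
```

Run:
```python
from h import *
s=get_state();p=np.array(s["tool_pos"]);print(s["clock"],p,s["opening"],s["finger_force"],R.from_quat(s["eef_rot"]).as_matrix().round(3).tolist())
Q=R.from_quat(s["eef_rot"]);o=p-np.array([.527,p[1],.066])
# cup centre target x=.611-.084, y=-.351
t=np.array([.527,-.351,0.0])
rows([(p+[0,0,.07],Q),(p+[0,-.29,.07],Q),(p+[0,-.38,.06],Q)])
print("final tcp",t+o)
```

```text
9.675 [0.53895056 0.03206549 0.08391022] 0.6005440136654642 11.763006969122216 [[0.982, 0.003, 0.189], [0.003, -1.0, -0.0], [0.189, 0.001, -0.982]]
[[0.044, 0.0, -0.229], [0.0, 0.0, 0.0]]
[[0.041, 0.967, -0.229], [0.0, 0.0, 0.0]]
[[0.034, 1.267, -0.196], [0.0, 0.0, 0.0]]
final tcp [ 0.53895056 -0.351       0.01791022]
```

Run:
```python
from h import *
s=get_state();print(s["q"].round(3) if hasattr(s["q"],"round") else s["q"],s["contact_force"],s["moment"])
Q=ori(0,8)
rows([((.53,.032,.073),ori(0,8)),((.53,.032,.073),ori(0,0))])
```

```text
[-0.161  0.796 -0.005  2.132  0.926  0.043 -2.654] [-0.49143408  0.90246249  4.43561485] [0.07349611 0.24949832 0.06511221]
[[-0.036, 0.0, 0.03], [0.0, -0.016, 0.001]]
[[-0.036, 0.0, 0.03], [0.0, -0.061, 0.001]]
```

The wrist joint reached its limit during the pitch. I'll open, come back to vertical and regrip lower.

>>> {"name": "send_rows", "arguments": {
  "targets": [
    [[0,0,0],[0,0,0]],
    [[0,0,0],[0,0,0]],
    [[0,0,0],[0,0,0]],
    [[-0.03,0,0.005],[0,-0.03,0]],
    [[-0.044,0,0.015],[0,-0.061,0.001]],
    [[-0.044,0,0.015],[0,-0.061,0.001]],
    [[-0.044,0,0.015],[0,-0.061,0.001]],
    [[-0.044,0,0.015],[0,-0.061,0.001]]
  ],
  "fingers": 1.0
}}

```text
clock: 10.68
tool_pos: [0.526, 0.0318, 0.0766]
eef_rot: [1.0, 0.001, -0.001, 0.001]
contact_force: [0.2, -0.3, -0.1]
opening: 1.003
finger_force: 0.0
```

>>> {"name": "send_rows", "arguments": {
  "targets": [
    [[0,0,0],[0,0,0]],
    [[0,0,0],[0,0,0]],
    [[0,0,0],[0,0,0]],
    [[0,0,0],[0,0,0]],
    [[0,0,0],[0,0,0]]
  ],
  "fingers": 0.0,
  "newtons": 12
}}

```text
clock: 11.3
tool_pos: [0.5268, 0.032, 0.0767]
eef_rot: [1.0, -0.0, -0.001, 0.0]
contact_force: [-0.4, -0.6, 1.4]
opening: 0.603
finger_force: 12.0
```

```bash
cat > st.py <<'E'
from h import *
s=get_state();print({k:np.round(s[k],4).tolist() for k in("clock","tool_pos","contact_force","opening","finger_force","q","eef_rot")})
E
python3 - <<'E'
from st import *
p=np.array(s["tool_pos"]);Q=ori(0)
rows([(p+[0,0,.07],Q),(p+[0,-.29,.07],Q)])
E
```

```text
{'clock': 11.3, 'tool_pos': [0.5268, 0.032, 0.0767], 'contact_force': [-0.4179, -0.5964, 1.3836], 'opening': 0.6028, 'finger_force': 11.9531, 'q': [0.1282, 0.8598, -0.4648, 1.9701, 0.7865, 0.5011, -2.4808], 'eef_rot': [1.0, -0.0001, -0.0007, 0.0004]}
[[-0.0, 0.0, -0.233], [0.0, 0.0, -0.0]]
[[-0.0, 0.967, -0.233], [0.0, 0.0, -0.0]]
```

>>> {"name": "send_rows", "arguments": {
  "targets": [
    [[0,0,-0.12],[0,0,0]],
    [[0,0,-0.233],[0,0,0]],
    [[0,0.12,-0.233],[0,0,0]],
    [[0,0.27,-0.233],[0,0,0]],
    [[0,0.42,-0.233],[0,0,0]],
    [[0,0.57,-0.233],[0,0,0]],
    [[0,0.72,-0.233],[0,0,0]],
    [[0,0.85,-0.233],[0,0,0]],
    [[0,0.967,-0.233],[0,0,0]],
    [[0,0.967,-0.233],[0,0,0]],
    [[0,0.967,-0.233],[0,0,0]]
  ]
}}

```text
clock: 12.68
tool_pos: [0.5268, -0.2569, 0.1467]
eef_rot: [1.0, 0.0, -0.001, -0.0]
contact_force: [0.5, 0.9, -1.2]
opening: 0.603
finger_force: 12.0
```

Run:
```python
from st import *
Q=ori(0)
rows([((.527,-.351,.14),Q),((.527,-.351,.03),Q),((.527,-.351,.0115),Q)])
```

```text
{'clock': 12.675, 'tool_pos': [0.5268, -0.2569, 0.1467], 'contact_force': [0.4623, 0.8573, -1.2099], 'opening': 0.6035, 'finger_force': 11.9931, 'q': [0.7367, 0.8306, -0.6468, 1.7541, 0.674, 0.7937, -1.8161], 'eef_rot': [1.0, 0.0003, -0.0008, -0.0002]}
[[0.001, 0.314, 0.022], [-0.0, 0.0, 0.0]]
[[0.001, 0.314, 0.389], [-0.0, 0.0, 0.0]]
[[0.001, 0.314, 0.451], [-0.0, 0.0, 0.0]]
```

>>> {"name": "send_rows", "arguments": {
  "targets": [
    [[0,0.16,0],[0,0,0]],
    [[0,0.314,0.02],[0,0,0]],
    [[0,0.314,0.02],[0,0,0]],
    [[0,0.314,0.15],[0,0,0]],
    [[0,0.314,0.28],[0,0,0]],
    [[0,0.314,0.38],[0,0,0]],
    [[0,0.314,0.42],[0,0,0]],
    [[0,0.314,0.44],[0,0,0]],
    [[0,0.314,0.452],[0,0,0]],
    [[0,0.314,0.452],[0,0,0]],
    [[0,0.314,0.452],[0,0,0]]
  ]
}}

```text
clock: 14.05
tool_pos: [0.527, -0.3527, 0.012]
eef_rot: [1.0, -0.0, -0.0, 0.001]
contact_force: [0.4, 0.6, -0.7]
opening: 0.605
finger_force: 12.0
```

>>> {"name": "send_rows", "arguments": {
  "targets": [
    [[0,0,0],[0,0,0]],
    [[0,0,0],[0,0,0]],
    [[0,0,0],[0,0,0]],
    [[0,0,0],[0,0,0]],
    [[0,0,-0.1],[0,0,0]],
    [[0,0,-0.25],[0,0,0]],
    [[-0.1,0,-0.4],[0,0,0]],
    [[-0.2,-0.1,-0.5],[0,0,0]],
    [[-0.25,-0.2,-0.6],[0,0,0]],
    [[-0.25,-0.2,-0.6],[0,0,0]],
    [[-0.25,-0.2,-0.6],[0,0,0]]
  ],
  "fingers": 1.0
}}

```text
clock: 15.42
tool_pos: [0.4519, -0.2931, 0.1911]
eef_rot: [1.0, -0.0, -0.001, 0.001]
contact_force: [0.6, -0.1, 0.2]
opening: 1.001
finger_force: 0.0
```

Run:
```python
from st import *
import pickle
d=snapshot("wrist");pickle.dump((s,d),open("w3.pkl","wb"))
crop(d,200,0,260,200,3,"w3")
```

```text
{'clock': 15.425, 'tool_pos': [0.4519, -0.2931, 0.1911], 'contact_force': [0.5828, -0.1403, 0.2082], 'opening': 1.0005, 'finger_force': 0.0, 'q': [0.901, 0.7221, -0.6992, 1.8608, 0.6393, 0.7982, -1.7128], 'eef_rot': [1.0, -0.0004, -0.0008, 0.0008]}
```

View pics/w3.png

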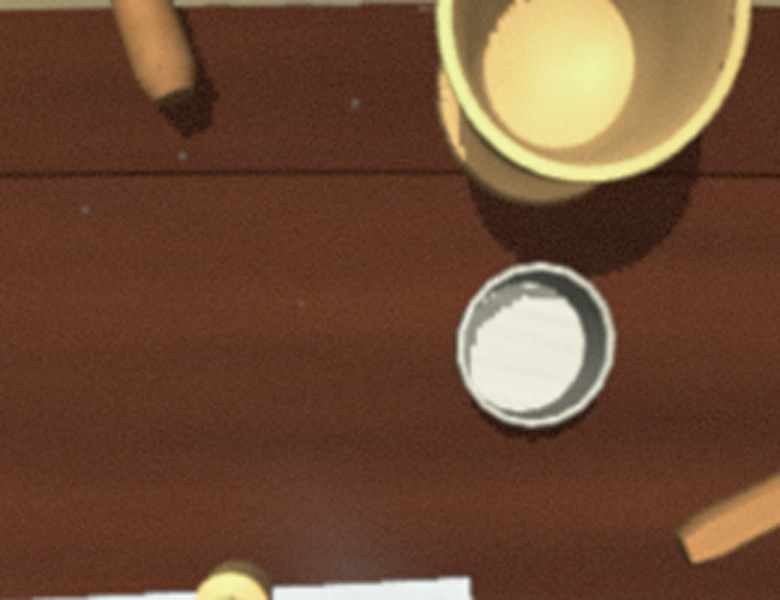

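Run:
```python
from h import *
import pickle
s,d=pickle.load(open("w3.pkl","rb"))
P=lambda x,y,z:onz(d,(200+x/3,y/3),z,s).round(4)
print("rim front",P(595,183,.074),"L",P(440,20,.074),"R",P(750,20,.074),"foot front",P(530,204,.003))
print("cup front/back/c",P(537,263,.03),P(537,427,.03),P(537,345,.03))
print("large top",P(232,590,.036),"body")
s=get_state()
# wide: large weight at .4350,-.2428
rows([((.435,-.243,.12),ori(40)),((.435,-.243,.12),ori(80.6)),((.435,-.243,.004),ori(80.6))],s)
```

```text
rim front [ 0.5731 -0.3586  0.074 ] L [ 0.6137 -0.3141  0.074 ] R [ 0.6151 -0.3985  0.074 ] foot front [ 0.5794 -0.3533  0.003 ]
cup front/back/c [ 0.5565 -0.3517  0.03  ] [ 0.5025 -0.3544  0.03  ] [ 0.5301 -0.353   0.03  ]
large top [ 0.4451 -0.2464  0.036 ] body
[[-0.056, -0.168, 0.235], [0.0, 0.001, -0.223]]
[[-0.056, -0.168, 0.235], [-0.0, 0.001, -0.448]]
[[-0.055, -0.168, 0.622], [-0.0, 0.001, -0.448]]
```

>>> {"name": "send_rows", "arguments": {
  "targets": [
    [[-0.01,-0.02,0.02],[0,0,-0.056]],
    [[-0.02,-0.05,0.05],[0,0,-0.112]],
    [[-0.03,-0.08,0.1],[0,0,-0.168]],
    [[-0.04,-0.11,0.15],[0,0,-0.224]],
    [[-0.05,-0.14,0.2],[0,0,-0.28]],
    [[-0.056,-0.168,0.235],[0,0,-0.336]],
    [[-0.056,-0.168,0.235],[0,0,-0.392]],
    [[-0.056,-0.168,0.235],[0,0,-0.448]],
    [[-0.056,-0.168,0.235],[0,0,-0.448]],
    [[-0.056,-0.168,0.235],[0,0,-0.448]]
  ]
}}

```text
clock: 16.73
tool_pos: [0.435, -0.2422, 0.1202]
eef_rot: [0.764, 0.646, -0.001, -0.001]
contact_force: [0.6, -0.3, 0.1]
opening: 1.002
finger_force: 0.0
```

Run:
```python
from st import *
d=snapshot("wrist");h=cv2.cvtColor(d["img"],cv2.COLOR_BGR2HSV)
m=((h[...,0]>12)&(h[...,0]<32)&(h[...,1]>70)&(h[...,2]>120)).astype(np.uint8)
n,l,st,ce=cv2.connectedComponentsWithStats(m)
for i in range(1,n):
    if 60<st[i,4]<6000: print(st[i].tolist(),ce[i].round(1),onz(d,ce[i],.018,s).round(4))
print("expect px",proj(d,[(.435,-.243,0.018),(.435,-.243,.036)],s).round(1))
```

```text
{'clock': 16.725, 'tool_pos': [0.435, -0.2422, 0.1202], 'contact_force': [0.6205, -0.2819, 0.0711], 'opening': 1.0016, 'finger_force': 0.0, 'q': [0.9502, 0.8889, -0.9313, 2.0256, 1.0421, 0.8069, -0.7912], 'eef_rot': [0.7637, 0.6455, -0.0009, -0.0006]}
[305, 186, 33, 35, 868] [320.9 204.2] [ 0.4349 -0.242   0.018 ]
[611, 211, 29, 60, 989] [629.1 244.3] [ 0.729  -0.3329  0.018 ]
[478, 260, 11, 28, 159] [483.1 274.7] [ 0.5801 -0.3392  0.018 ]
[118, 280, 15, 51, 277] [123.7 305.4] [ 0.2166 -0.3156  0.018 ]
[512, 294, 11, 37, 165] [518.9 313.3] [ 0.6182 -0.3919  0.018 ]
[280, 320, 19, 16, 239] [288.6 327. ] [ 0.3803 -0.3666  0.018 ]
expect px [[321.1 205.2]
 [321.1 211.2]]
```

>>> {"name": "send_rows", "arguments": {
  "targets": [
    [[0,0,0.15],[0,0,0]],
    [[0,0,0.28],[0,0,0]],
    [[0,0,0.36],[0,0,0]],
    [[0,0,0.388],[0,0,0]],
    [[0,0,0.388],[0,0,0]]
  ]
}}

```text
clock: 17.4
tool_pos: [0.435, -0.2419, 0.0045]
eef_rot: [0.763, 0.647, -0.001, -0.0]
contact_force: [-0.1, 0.3, 0.1]
opening: 1.004
finger_force: 0.0
```

>>> {"name": "send_rows", "arguments": {
  "targets": [
    [[0,0,0],[0,0,0]],
    [[0,0,0],[0,0,0]],
    [[0,0,0],[0,0,0]],
    [[0,0,0],[0,0,0]],
    [[0,0,0],[0,0,0]],
    [[0,0,0],[0,0,0]],
    [[0,0,0],[0,0,0]]
  ],
  "fingers": 0.0,
  "newtons": 15
}}

```text
clock: 18.27
tool_pos: [0.4348, -0.242, 0.0044]
eef_rot: [0.763, 0.647, -0.001, -0.0]
contact_force: [-0.1, -0.9, 1.1]
opening: 0.328
finger_force: 15.0
```

Run:
```python
from st import *
p=np.array(s["tool_pos"]);Q=ori(80.6);z0=p[2]
rows([(p+[0,0,.14],Q),((.49,-.08,z0+.14),Q),((.531,.028,z0+.13),Q)])
```

```text
{'clock': 18.275, 'tool_pos': [0.4348, -0.242, 0.0044], 'contact_force': [-0.0936, -0.9138, 1.0895], 'opening': 0.3284, 'finger_force': 14.9996, 'q': [0.8599, 1.0696, -0.7627, 2.0594, 1.3636, 0.6692, -1.044], 'eef_rot': [0.7625, 0.647, -0.0009, -0.0002]}
[[-0.001, -0.001, -0.467], [-0.0, 0.0, 0.0]]
[[0.562, 0.093, -0.467], [-0.0, 0.0, 0.0]]
[[0.94, 0.169, -0.435], [-0.0, 0.0, 0.0]]
```

>>> {"name": "send_rows", "arguments": {
  "targets": [
    [[0,0,-0.16],[0,0,0]],
    [[0,0,-0.32],[0,0,0]],
    [[0,0,-0.467],[0,0,0]],
    [[0.1,0.0,-0.467],[0,0,0]],
    [[0.27,0.0,-0.467],[0,0,0]],
    [[0.44,0.0,-0.467],[0,0,0]],
    [[0.61,0.0,-0.467],[0,0,0]],
    [[0.78,0.02,-0.467],[0,0,0]],
    [[0.88,0.04,-0.467],[0,0,0]],
    [[0.94,0.04,-0.45],[0,0,0]],
    [[0.94,0.04,-0.45],[0,0,0]]
  ]
}}

```text
clock: 19.65
tool_pos: [0.4926, 0.0358, 0.139]
eef_rot: [0.762, 0.648, -0.001, -0.001]
contact_force: [0.2, -0.1, -1.1]
opening: 0.322
finger_force: 15.0
```

Run:
```python
from st import *
Q=ori(80.6)
rows([((.5315,.028,.135),Q),((.5315,.028,.0713),Q)])
```

```text
{'clock': 19.65, 'tool_pos': [0.4926, 0.0358, 0.139], 'contact_force': [0.2431, -0.1268, -1.0787], 'opening': 0.3223, 'finger_force': 14.9997, 'q': [0.3642, 0.8387, -0.9098, 2.0255, 0.9703, 0.791, -1.3064], 'eef_rot': [0.7616, 0.6481, -0.0008, -0.0006]}
[[-0.005, 0.132, 0.013], [-0.001, 0.0, 0.001]]
[[-0.005, 0.133, 0.225], [-0.001, 0.0, 0.001]]
```

>>> {"name": "send_rows", "arguments": {
  "targets": [
    [[-0.005,0.07,0.013],[0,0,0]],
    [[-0.005,0.132,0.013],[0,0,0]],
    [[-0.005,0.132,0.013],[0,0,0]],
    [[-0.005,0.132,0.1],[0,0,0]],
    [[-0.005,0.133,0.17],[0,0,0]],
    [[-0.005,0.133,0.21],[0,0,0]],
    [[-0.005,0.133,0.227],[0,0,0]],
    [[-0.005,0.133,0.227],[0,0,0]],
    [[-0.005,0.133,0.227],[0,0,0]]
  ]
}}

```text
clock: 20.78
tool_pos: [0.5321, 0.0265, 0.0715]
eef_rot: [0.763, 0.647, -0.0, 0.0]
contact_force: [1.2, 0.8, -1.0]
opening: 0.322
finger_force: 15.0
```

```bash
python3 st.py
```

```text
{'clock': 20.775, 'tool_pos': [0.5321, 0.0265, 0.0715], 'contact_force': [1.2173, 0.8004, -1.0479], 'opening': 0.3223, 'finger_force': 14.9999, 'q': [0.3304, 0.9699, -0.8229, 1.9476, 1.0845, 0.7538, -1.3246], 'eef_rot': [0.7625, 0.647, -0.0004, 0.0]}
```

>>> {"name": "send_rows", "arguments": {
  "targets": [
    [[0,0,0.003],[0,0,0]],
    [[0,0,0.003],[0,0,0]]
  ]
}}

```text
clock: 21.02
tool_pos: [0.5321, 0.0264, 0.0704]
eef_rot: [0.763, 0.647, -0.001, 0.0]
contact_force: [-0.4, -0.3, 0.1]
opening: 0.322
finger_force: 15.0
```

>>> {"name": "send_rows", "arguments": {
  "targets": [
    [[0,0,0],[0,0,0]],
    [[0,0,0],[0,0,0]],
    [[0,0,0],[0,0,0]],
    [[0,0,-0.06],[0,0,0]],
    [[0,0,-0.16],[0,0,0]],
    [[0,-0.1,-0.3],[0,0,0]],
    [[0.1,-0.2,-0.4],[0,0,0]],
    [[0.25,-0.3,-0.45],[0,0,0]],
    [[0.4,-0.35,-0.45],[0,0,0]],
    [[0.4,-0.35,-0.45],[0,0,0]],
    [[0.4,-0.35,-0.45],[0,0,0]]
  ],
  "fingers": 0.6
}}

```text
clock: 22.4
tool_pos: [0.4479, 0.1611, 0.2048]
eef_rot: [0.763, 0.647, -0.002, 0.0]
contact_force: [-0.2, 0.2, 1.1]
opening: 0.598
finger_force: 0.0
```

Run:
```python
from st import *
import pickle
s2,d2=pickle.load(open("w2.pkl","rb"))
for n,p in(("pink",(176,148)),("pink",(135,138)),("purple",(128,172)),("brass",(162,201)),("pink",(180,239))): print(n,onz(d2,p,.016,s2).round(3))
d=snapshot("wrist");pickle.dump((s,d),open("w4.pkl","wb"));cv2.imwrite("pics/w4.png",d["img"])
h=cv2.cvtColor(d["img"],cv2.COLOR_BGR2HSV)
m=((h[...,0]>12)&(h[...,0]<32)&(h[...,1]>70)&(h[...,2]>120)).astype(np.uint8)
n,l,st,ce=cv2.connectedComponentsWithStats(m)
for i in range(1,n):
    if 60<st[i,4]<6000: print(st[i].tolist(),ce[i].round(1),onz(d,ce[i],.016,s).round(4),onz(d,ce[i],.084,s).round(4))
```

```text
{'clock': 22.4, 'tool_pos': [0.4479, 0.1611, 0.2048], 'contact_force': [-0.1808, 0.1544, 1.1322], 'opening': 0.5981, 'finger_force': 0.0, 'q': [0.1476, 0.7205, -0.9874, 2.0158, 0.8104, 0.864, -1.4672], 'eef_rot': [0.7626, 0.6469, -0.0015, 0.0003]}
pink [0.498 0.201 0.016]
pink [0.515 0.268 0.016]
purple [0.459 0.29  0.016]
brass [0.408 0.238 0.016]
pink [0.337 0.215 0.016]
[171, 0, 27, 56, 928] [184.5  29.9] [0.3325 0.3486 0.016 ] [0.3584 0.3246 0.084 ]
[442, 0, 96, 43, 1424] [487.5  23.3] [0.649 0.304 0.016] [0.6105 0.2892 0.084 ]
[264, 110, 23, 23, 393] [275.2 121.2] [0.4087 0.2405 0.016 ] [0.4191 0.2386 0.084 ]
[211, 202, 21, 19, 239] [221.2 210.7] [0.3218 0.148  0.016 ] [0.3499 0.1649 0.084 ]
[624, 222, 16, 29, 265] [633.9 237.9] [0.8473 0.0233 0.016 ] [0.7683 0.0657 0.084 ]
[211, 229, 14, 17, 134] [217.8 237.1] [0.3084 0.1147 0.016 ] [0.3393 0.1384 0.084 ]
[231, 228, 13, 13, 94] [236.6 234.4] [0.333  0.1145 0.016 ] [0.3588 0.1383 0.084 ]
[186, 281, 12, 51, 262] [190.4 307. ] [0.2429 0.0202 0.016 ] [0.2871 0.0632 0.084 ]
[447, 294, 9, 39, 163] [451.9 315.2] [ 0.5972 -0.051   0.016 ] [0.5692 0.0065 0.084 ]
```

View pics/w4.png

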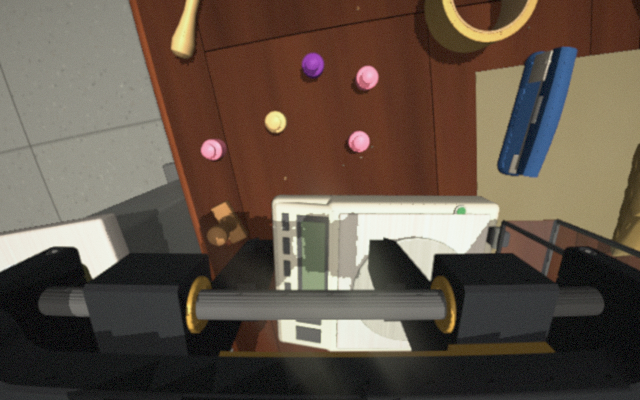

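The brass medium at (275,121) is the target, with the pink and purple pieces clear of the fingers.

Run:
```python
from st import *
Q=ori(80.6)
rows([((.4085,.2408,.1),Q),((.4085,.2408,.0045),Q)])
```

```text
{'clock': 22.45, 'tool_pos': [0.448, 0.1605, 0.2046], 'contact_force': [0.6334, 0.0617, -0.4056], 'opening': 0.6007, 'finger_force': 0.0, 'q': [0.1487, 0.7206, -0.987, 2.0158, 0.8104, 0.8639, -1.4673], 'eef_rot': [0.763, 0.6464, -0.0017, 0.0002]}
[[0.243, -0.173, 0.348], [-0.001, 0.001, -0.0]]
[[0.244, -0.173, 0.667], [-0.001, 0.001, -0.0]]
```

>>> {"name": "send_rows", "arguments": {
  "targets": [
    [[0.12,-0.09,0.12],[0,0,0]],
    [[0.243,-0.173,0.25],[0,0,0]],
    [[0.243,-0.173,0.348],[0,0,0]],
    [[0.243,-0.173,0.45],[0,0,0]],
    [[0.243,-0.173,0.55],[0,0,0]],
    [[0.243,-0.173,0.63],[0,0,0]],
    [[0.243,-0.173,0.667],[0,0,0]],
    [[0.243,-0.173,0.667],[0,0,0]],
    [[0.243,-0.173,0.667],[0,0,0]]
  ]
}}

```text
clock: 23.58
tool_pos: [0.4088, 0.2415, 0.0052]
eef_rot: [0.763, 0.646, -0.001, -0.0]
contact_force: [0.0, 0.6, -0.4]
opening: 0.6
finger_force: 0.0
```

>>> {"name": "send_rows", "arguments": {
  "targets": [
    [[0,0,0],[0,0,0]],
    [[0,0,0],[0,0,0]],
    [[0,0,0],[0,0,0]],
    [[0,0,0],[0,0,0]],
    [[0,0,0],[0,0,0]]
  ],
  "fingers": 0.0,
  "newtons": 15
}}

```text
clock: 24.2
tool_pos: [0.4085, 0.2422, 0.0052]
eef_rot: [0.763, 0.647, -0.001, -0.0]
contact_force: [-0.4, -0.0, 2.7]
opening: 0.256
finger_force: 15.0
```

Run:
```python
from st import *
p=np.array(s["tool_pos"]);Q=ori(80.6);z0=p[2];L=np.array([.5321,.0264,0])
y=np.radians(-9.4);u=np.array([np.cos(y),np.sin(y),0]);v=np.array([-u[1],u[0],0])
t=L+.0425*v;print(t)
rows([(p+[0,0,.15],Q),(t-.04*u+[0,0,.15],Q),(t+[0,0,.15],Q),(t+[0,0,.0665+z0],Q)])
```

```text
{'clock': 24.2, 'tool_pos': [0.4085, 0.2422, 0.0052], 'contact_force': [-0.4165, -0.0343, 2.7239], 'opening': 0.2556, 'finger_force': 14.9999, 'q': [-0.2522, 1.0213, -0.634, 2.1292, 1.4132, 0.537, -2.1711], 'eef_rot': [0.7625, 0.647, -0.0007, -0.0]}
[0.53904135 0.06832932 0.        ]
[[-0.001, -0.0, -0.5], [-0.0, 0.0, 0.0]]
[[-0.501, 0.39, -0.483], [-0.0, 0.0, 0.0]]
[[-0.502, 0.523, -0.483], [-0.0, 0.0, 0.0]]
[[-0.501, 0.524, -0.222], [-0.0, 0.0, 0.0]]
```

>>> {"name": "send_rows", "arguments": {
  "targets": [
    [[0,0,-0.16],[0,0,0]],
    [[0,0,-0.32],[0,0,0]],
    [[0,0,-0.48],[0,0,0]],
    [[-0.12,0.1,-0.48],[0,0,0]],
    [[-0.25,0.2,-0.48],[0,0,0]],
    [[-0.38,0.3,-0.48],[0,0,0]],
    [[-0.501,0.39,-0.48],[0,0,0]],
    [[-0.501,0.46,-0.48],[0,0,0]],
    [[-0.501,0.523,-0.47],[0,0,0]],
    [[-0.501,0.523,-0.4],[0,0,0]],
    [[-0.501,0.523,-0.3],[0,0,0]],
    [[-0.501,0.523,-0.27],[0,0,0]]
  ]
}}

```text
clock: 25.7
tool_pos: [0.5375, 0.0678, 0.0843]
eef_rot: [0.762, 0.647, -0.002, -0.001]
contact_force: [-0.0, -0.6, -0.7]
opening: 0.253
finger_force: 15.0
```

Run:
```python
from st import *
rows([((.539,.0683,.0717),ori(80.6))])
```

```text
{'clock': 25.7, 'tool_pos': [0.5375, 0.0678, 0.0843], 'contact_force': [-0.0242, -0.5885, -0.748], 'opening': 0.2527, 'finger_force': 14.9998, 'q': [0.2344, 0.9394, -0.7854, 1.9134, 0.9977, 0.7476, -1.3148], 'eef_rot': [0.7624, 0.6471, -0.0025, -0.0007]}
[[0.003, 0.005, 0.042], [-0.001, 0.001, 0.0]]
```

>>> {"name": "send_rows", "arguments": {
  "targets": [
    [[0.002,0.002,0.02],[0,0,0]],
    [[0.002,0.002,0.035],[0,0,0]],
    [[0.002,0.002,0.043],[0,0,0]],
    [[0.002,0.002,0.043],[0,0,0]],
    [[0.002,0.002,0.043],[0,0,0]]
  ]
}}

```text
clock: 26.32
tool_pos: [0.5396, 0.0689, 0.0733]
eef_rot: [0.763, 0.647, -0.001, -0.0]
contact_force: [0.0, -0.2, -0.2]
opening: 0.257
finger_force: 15.0
```

>>> {"name": "send_rows", "arguments": {
  "targets": [
    [[0,0,0],[0,0,0]],
    [[0,0,0],[0,0,0]],
    [[0,0,0],[0,0,0]],
    [[0,0,-0.06],[0,0,0]],
    [[0,0,-0.16],[0,0,0]],
    [[0,-0.1,-0.28],[0,0,0]],
    [[-0.1,-0.2,-0.4],[0,0,0]],
    [[-0.27,-0.3,-0.4],[0,0,0]],
    [[-0.44,-0.35,-0.4],[0,0,0]],
    [[-0.6,-0.4,-0.4],[0,0,0]],
    [[-0.77,-0.4,-0.4],[0,0,0]],
    [[-0.93,-0.4,-0.4],[0,0,0]]
  ],
  "fingers": 0.5
}}

```text
clock: 27.82
tool_pos: [0.3753, -0.1884, 0.1937]
eef_rot: [0.762, 0.647, -0.001, 0.0]
contact_force: [1.2, 0.3, -0.2]
opening: 0.499
finger_force: 0.0
```

Run:
```python
from st import *
rows([((.381,-.364,.2),ori(80.6))])
```

```text
{'clock': 27.825, 'tool_pos': [0.3753, -0.1884, 0.1937], 'contact_force': [1.2355, 0.3003, -0.2476], 'opening': 0.499, 'finger_force': 0.0, 'q': [0.9581, 0.6726, -0.9721, 2.1825, 0.8653, 0.7444, -0.7719], 'eef_rot': [0.7625, 0.647, -0.0009, 0.0001]}
[[-0.575, 0.114, -0.02], [-0.0, 0.0, 0.0]]
```

>>> {"name": "send_rows", "arguments": {
  "targets": [
    [[-0.15,0.03,0],[0,0,0]],
    [[-0.3,0.06,0],[0,0,0]],
    [[-0.45,0.09,0.05],[0,0,0]],
    [[-0.575,0.114,0.1],[0,0,0]],
    [[-0.575,0.114,0.2],[0,0,0]],
    [[-0.575,0.114,0.2],[0,0,0]],
    [[-0.575,0.114,0.2],[0,0,0]]
  ]
}}

```text
clock: 28.7
tool_pos: [0.382, -0.362, 0.1345]
eef_rot: [0.762, 0.648, -0.001, 0.0]
contact_force: [-0.4, 0.3, 0.1]
opening: 0.501
finger_force: 0.0
```

Run:
```python
from st import *
d=snapshot("wrist")
h=cv2.cvtColor(d["img"],cv2.COLOR_BGR2HSV)
m=((h[...,0]>12)&(h[...,0]<32)&(h[...,1]>70)&(h[...,2]>120)).astype(np.uint8)
n,l,st,ce=cv2.connectedComponentsWithStats(m)
e=proj(d,[(.381,-.364,.0145)],s)[0];print("expect",e)
for i in range(1,n):
    if st[i,4]>60 and np.linalg.norm(ce[i]-e)<60: p=onz(d,ce[i],.0145,s);print(st[i].tolist(),ce[i].round(1),p.round(4));rows([((p[0],p[1],.0045),ori(80.6))])
b=snapshot("side");crop(b,225,150,160,130,4,"b5")
```

```text
{'clock': 28.7, 'tool_pos': [0.382, -0.362, 0.1345], 'contact_force': [-0.4008, 0.3028, 0.129], 'opening': 0.5011, 'finger_force': 0.0, 'q': [1.1836, 0.8732, -0.9032, 1.9368, 0.9513, 0.8334, -0.4183], 'eef_rot': [0.7621, 0.6475, -0.0005, 0.0002]}
expect [320.08328442 201.35219335]
[310, 187, 21, 25, 365] [320.2 199.1] [ 0.3814 -0.3618  0.0145]
[[0.001, -0.003, 0.434], [0.0, 0.0, 0.001]]
```

View pics/b5.png

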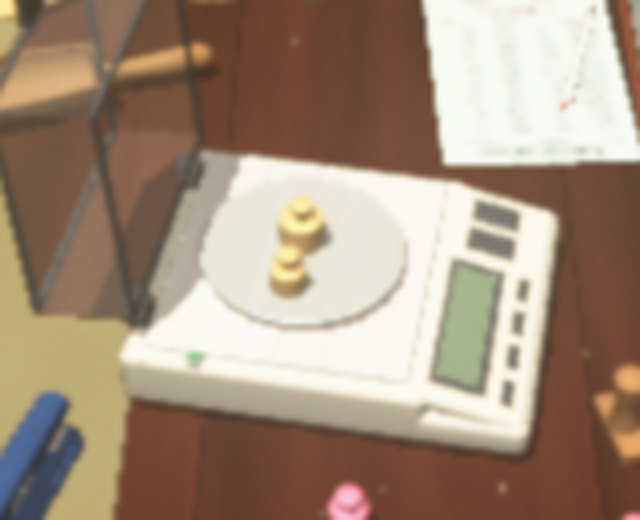

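Large and medium are upright on the pan at (302,225) and (287,272) in the crop. Next is the small one.

>>> {"name": "send_rows", "arguments": {
  "targets": [
    [[0.0,-0.002,0.15],[0,0,0]],
    [[0.0,-0.002,0.28],[0,0,0]],
    [[0.0,-0.002,0.39],[0,0,0]],
    [[0.0,-0.002,0.433],[0,0,0]],
    [[0.0,-0.002,0.433],[0,0,0]],
    [[0.0,-0.002,0.433],[0,0,0]]
  ]
}}

```text
clock: 29.55
tool_pos: [0.3815, -0.3629, 0.0051]
eef_rot: [0.762, 0.647, -0.0, 0.001]
contact_force: [-0.0, -0.1, -0.2]
opening: 0.503
finger_force: 0.0
```

>>> {"name": "send_rows", "arguments": {
  "targets": [
    [[0,0,0],[0,0,0]],
    [[0,0,0],[0,0,0]],
    [[0,0,0],[0,0,0]],
    [[0,0,0],[0,0,0]],
    [[0,0,0],[0,0,0]]
  ],
  "fingers": 0.0,
  "newtons": 12
}}

```text
clock: 30.18
tool_pos: [0.3806, -0.3628, 0.004]
eef_rot: [0.763, 0.647, -0.001, 0.0]
contact_force: [-0.5, -0.6, 5.6]
opening: 0.197
finger_force: 12.0
```

Run:
```python
from st import *
p=np.array(s["tool_pos"]);Q=ori(80.6);z0=p[2];L=np.array([.5321,.0264,0])
y=np.radians(-9.4);u=np.array([np.cos(y),np.sin(y),0]);v=np.array([-u[1],u[0],0])
t=L-.0395*v;print(t)
rows([(p+[0,0,.15],Q),(t-.06*u+[0,0,.15],Q)])
```

```text
{'clock': 30.175, 'tool_pos': [0.3806, -0.3628, 0.004], 'contact_force': [-0.4555, -0.6494, 5.611], 'opening': 0.1972, 'finger_force': 11.9995, 'q': [1.0863, 1.0631, -0.7152, 1.9782, 1.2595, 0.6481, -0.6642], 'eef_rot': [0.7625, 0.647, -0.001, 0.0001]}
[ 0.52564862 -0.0125696   0.        ]
[[-0.001, -0.001, -0.5], [-0.0, 0.001, 0.0]]
[[1.23, 0.086, -0.489], [-0.0, 0.001, 0.0]]
```

>>> {"name": "send_rows", "arguments": {
  "targets": [
    [[0,0,-0.16],[0,0,0]],
    [[0,0,-0.32],[0,0,0]],
    [[0,0,-0.5],[0,0,0]],
    [[0.15,0.0,-0.5],[0,0,0]],
    [[0.32,0.02,-0.5],[0,0,0]],
    [[0.49,0.04,-0.5],[0,0,0]],
    [[0.66,0.06,-0.5],[0,0,0]],
    [[0.83,0.086,-0.5],[0,0,0]],
    [[0.95,0.086,-0.5],[0,0,0]],
    [[0.95,0.086,-0.5],[0,0,0]]
  ]
}}

```text
clock: 31.42
tool_pos: [0.4534, -0.082, 0.1537]
eef_rot: [0.76, 0.649, 0.0, -0.001]
contact_force: [0.4, -0.9, -0.1]
opening: 0.201
finger_force: 12.0
```

Run:
```python
from st import *
Q=ori(80.6);t=np.array([.52565,-.0126,0]);u=np.array([.9866,-.1633,0])
rows([(t-.05*u+[0,0,.15],Q),(t+[0,0,.15],Q),(t+[0,0,.0715],Q)])
```

```text
{'clock': 31.425, 'tool_pos': [0.4534, -0.082, 0.1537], 'contact_force': [0.4207, -0.9205, -0.1309], 'opening': 0.2007, 'finger_force': 11.9998, 'q': [0.6057, 0.7645, -0.8728, 2.1106, 0.9346, 0.7181, -1.0572], 'eef_rot': [0.7605, 0.6494, 0.0003, -0.0006]}
[[0.267, 0.035, 0.013], [-0.0, -0.0, 0.002]]
[[0.266, 0.202, 0.013], [-0.0, -0.0, 0.002]]
[[0.266, 0.202, 0.274], [-0.0, -0.0, 0.002]]
```

>>> {"name": "send_rows", "arguments": {
  "targets": [
    [[0.14,0.02,0],[0,0,0]],
    [[0.266,0.035,0],[0,0,0]],
    [[0.266,0.12,0],[0,0,0]],
    [[0.266,0.202,0.0],[0,0,0]],
    [[0.266,0.202,0.02],[0,0,0]],
    [[0.266,0.202,0.12],[0,0,0]],
    [[0.266,0.202,0.2],[0,0,0]],
    [[0.266,0.202,0.25],[0,0,0]],
    [[0.266,0.202,0.27],[0,0,0]],
    [[0.266,0.202,0.27],[0,0,0]],
    [[0.266,0.202,0.27],[0,0,0]]
  ]
}}

```text
clock: 32.8
tool_pos: [0.5257, -0.0165, 0.0729]
eef_rot: [0.763, 0.647, -0.0, 0.0]
contact_force: [-0.0, -0.3, 0.2]
opening: 0.2
finger_force: 12.0
```

Run:
```python
from st import *
rows([((.52565,-.0126,.0712),ori(80.6))])
```

```text
{'clock': 32.8, 'tool_pos': [0.5257, -0.0165, 0.0729], 'contact_force': [-0.0484, -0.2972, 0.184], 'opening': 0.2001, 'finger_force': 11.9996, 'q': [0.38, 0.9398, -0.7573, 1.9693, 1.053, 0.6932, -1.226], 'eef_rot': [0.7625, 0.647, -0.0003, 0.0001]}
[[0.013, -0.002, 0.006], [-0.0, 0.0, 0.0]]
```

>>> {"name": "send_rows", "arguments": {
  "targets": [
    [[0.012,-0.002,0.002],[0,0,0]],
    [[0.012,-0.002,0.007],[0,0,0]],
    [[0.012,-0.002,0.007],[0,0,0]],
    [[0.012,-0.002,0.007],[0,0,0]]
  ]
}}

```text
clock: 33.3
tool_pos: [0.5253, -0.013, 0.0701]
eef_rot: [0.763, 0.647, -0.001, -0.0]
contact_force: [0.9, -1.2, -0.5]
opening: 0.197
finger_force: 12.0
```

>>> {"name": "send_rows", "arguments": {
  "targets": [
    [[0,0,0],[0,0,0]],
    [[0,0,0],[0,0,0]],
    [[0,0,0],[0,0,0]],
    [[0,0,-0.06],[0,0,0]],
    [[0,0,-0.16],[0,0,0]],
    [[0,-0.1,-0.28],[0,0,0]],
    [[0,-0.2,-0.4],[0,0,0.05]],
    [[0,-0.3,-0.5],[0,0,0.1]],
    [[0,-0.35,-0.6],[0,0,0.16]],
    [[0,-0.35,-0.7],[0,0,0.22]],
    [[0,-0.35,-0.8],[0,0,0.28]],
    [[0,-0.35,-0.8],[0,0,0.34]]
  ],
  "fingers": 0.5
}}

```text
clock: 34.8
tool_pos: [0.4232, 0.0048, 0.3123]
eef_rot: [0.986, 0.168, 0.002, 0.001]
contact_force: [-0.0, -0.9, -0.3]
opening: 0.504
finger_force: 0.0
```

Run:
```python
from st import *
rows([((.46,.035,.345),ori(-9.4))])
```

```text
{'clock': 34.8, 'tool_pos': [0.4232, 0.0048, 0.3123], 'contact_force': [-0.0276, -0.9138, -0.265], 'opening': 0.504, 'finger_force': 0.0, 'q': [0.455, 0.4021, -0.8182, 2.0137, 0.3822, 0.879, -1.806], 'eef_rot': [0.9859, 0.1676, 0.0015, 0.0006]}
[[0.149, -0.054, -0.109], [0.0, -0.001, 0.159]]
```

>>> {"name": "send_rows", "arguments": {
  "targets": [
    [[0.05,-0.02,-0.05],[0,0,0.055]],
    [[0.1,-0.04,-0.1],[0,0,0.11]],
    [[0.149,-0.054,-0.109],[0,0,0.159]],
    [[0.149,-0.054,-0.109],[0,0,0.159]],
    [[0.149,-0.054,-0.109],[0,0,0.159]]
  ]
}}

```text
clock: 35.42
tool_pos: [0.4579, 0.0342, 0.3425]
eef_rot: [0.997, -0.077, -0.001, 0.001]
contact_force: [0.6, 0.0, -0.3]
opening: 0.502
finger_force: 0.0
```

Run:
```python
from st import *
import pickle
d=snapshot("wrist");pickle.dump((s,d),open("w6.pkl","wb"))
crop(d,220,0,200,200,3,"w6")
```

```text
{'clock': 35.425, 'tool_pos': [0.4579, 0.0342, 0.3425], 'contact_force': [0.5675, 0.0205, -0.3338], 'opening': 0.5022, 'finger_force': 0.0, 'q': [0.2981, 0.393, -0.6832, 1.8721, 0.2954, 0.9824, -2.2393], 'eef_rot': [0.997, -0.0768, -0.0014, 0.0009]}
```

View pics/w6.png

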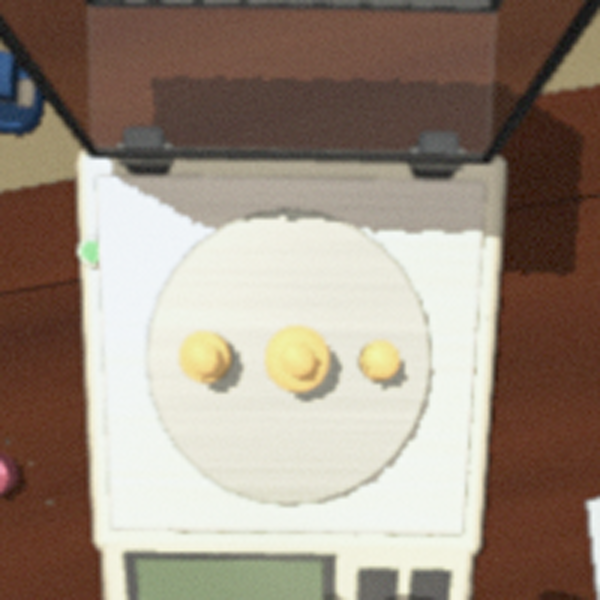

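Run:
```python
from h import *
import pickle
s,d=pickle.load(open("w6.pkl","rb"))
g=d["img"];h=cv2.cvtColor(g,cv2.COLOR_BGR2HSV)
P=lambda x,y,z:onz(d,(220+x/3,y/3),z,s)
pan=np.array([P(x,y,.066) for x,y in((147,357),(432,357),(290,208),(290,505),(190,255),(391,255),(190,459),(391,459))])
A=np.c_[2*pan[:,:2],np.ones(len(pan))];sol=np.linalg.lstsq(A,(pan[:,:2]**2).sum(1),rcond=None)[0];c=sol[:2];print("pan",c.round(4),np.sqrt(sol[2]+c@c))
hinge=P(147,165,.06)-P(437,168,.06);print("yaw hinge",np.degrees(np.arctan2(-hinge[0],hinge[1])))
fr=P(103,545,.05)-P(475,548,.05);print("yaw front",np.degrees(np.arctan2(-fr[0],fr[1])))
m=((h[...,0]>12)&(h[...,0]<32)&(h[...,1]>70)&(h[...,2]>120)).astype(np.uint8)
n,l,st,ce=cv2.connectedComponentsWithStats(m);W=[]
for i in range(1,n):
    if 100<st[i,4] and 50<ce[i][1]<150 and 260<ce[i][0]<360:
        p=onz(d,ce[i],.083,s)[:2];r=p-c;y=np.radians(-9.4);W.append((r@[np.cos(y),np.sin(y)],r@[-np.sin(y),np.cos(y)]));print(st[i].tolist(),p.round(4),"bal rel",np.round(W[-1],4))
```

```text
pan [0.5301 0.0286] 0.0669972829459457
yaw hinge -9.288310651186377
yaw front -9.211514919176484
[309, 109, 21, 22, 366] [0.5314 0.025 ] bal rel [ 0.0018 -0.0033]
[280, 111, 17, 17, 229] [0.5387 0.0662] bal rel [0.0023 0.0385]
[340, 114, 14, 13, 141] [ 0.5251 -0.0114] bal rel [ 0.0016 -0.0403]
```

The picture shows three weights upright in a straight row: medium at (205,357), large at (298,360), small at (381,361). Gaps are about 14–16 mm, with the large one about 4 mm from the pan centre. Next I'll close the hood.

Run:
```python
from st import *
Q=ori(-9.4)
rows([((.56,.022,.345),Q),((.6925,.0022,.345),Q),((.6925,.0022,.2536),Q)])
```

```text
{'clock': 35.475, 'tool_pos': [0.4579, 0.0341, 0.3425], 'contact_force': [-0.5259, -0.4202, -0.932], 'opening': 0.4973, 'finger_force': 0.0, 'q': [0.2985, 0.393, -0.6832, 1.8721, 0.2953, 0.9824, -2.2398], 'eef_rot': [0.997, -0.0772, -0.0014, 0.0008]}
[[0.342, -0.013, -0.009], [0.001, 0.001, 0.003]]
[[0.789, -0.015, -0.011], [0.001, 0.001, 0.003]]
[[0.79, -0.016, 0.294], [0.001, 0.001, 0.003]]
```

>>> {"name": "send_rows", "arguments": {
  "targets": [
    [[0.17,-0.006,-0.01],[0,0,0.003]],
    [[0.342,-0.013,-0.01],[0,0,0.003]],
    [[0.5,-0.014,-0.01],[0,0,0.003]],
    [[0.65,-0.015,-0.01],[0,0,0.003]],
    [[0.79,-0.016,-0.01],[0,0,0.003]],
    [[0.79,-0.016,0.0],[0,0,0.003]],
    [[0.79,-0.016,0.1],[0,0,0.003]],
    [[0.79,-0.016,0.2],[0,0,0.003]],
    [[0.79,-0.016,0.27],[0,0,0.003]],
    [[0.79,-0.016,0.294],[0,0,0.003]],
    [[0.79,-0.016,0.294],[0,0,0.003]],
    [[0.79,-0.016,0.294],[0,0,0.003]]
  ],
  "fingers": 0.7
}}

```text
clock: 36.98
tool_pos: [0.6938, 0.0026, 0.2556]
eef_rot: [0.997, -0.083, 0.0, 0.0]
contact_force: [0.6, 0.9, 0.4]
opening: 0.699
finger_force: 0.0
```

>>> {"name": "send_rows", "arguments": {
  "targets": [
    [[0,0,0],[0,0,0]],
    [[0,0,0],[0,0,0]],
    [[0,0,0],[0,0,0]],
    [[0,0,0],[0,0,0]],
    [[0,0,0],[0,0,0]],
    [[0,0,0],[0,0,0]]
  ],
  "fingers": 0.0,
  "newtons": 15
}}

```text
clock: 37.72
tool_pos: [0.6935, 0.0019, 0.2544]
eef_rot: [0.997, -0.083, -0.001, 0.001]
contact_force: [-0.9, -1.4, 1.5]
opening: 0.342
finger_force: 15.0
```

```bash
python3 st.py
```

```text
{'clock': 37.725, 'tool_pos': [0.6935, 0.0019, 0.2544], 'contact_force': [-0.9268, -1.4133, 1.533], 'opening': 0.342, 'finger_force': 14.9978, 'q': [0.1971, 0.8191, -0.5727, 1.2984, 0.4491, 1.153, -2.1486], 'eef_rot': [0.9965, -0.083, -0.0007, 0.0008]}
```

>>> {"name": "send_rows", "arguments": {
  "targets": [
    [[-0.04,0,-0.013],[0,0,0]],
    [[-0.132,0,-0.033],[0,0,0]],
    [[-0.224,0,-0.04],[0,0,0]],
    [[-0.317,0,-0.036],[0,0,0]],
    [[-0.409,0,-0.02],[0,0,0]],
    [[-0.498,0,0.008],[0,0,0]],
    [[-0.582,0,0.047],[0,0,0]],
    [[-0.661,0,0.097],[0,0,0]],
    [[-0.732,0,0.157],[0,0,0]],
    [[-0.732,0,0.157],[0,0,0]]
  ]
}}

```text
clock: 38.98
tool_pos: [0.4737, 0.0393, 0.2071]
eef_rot: [0.997, -0.082, -0.003, 0.001]
contact_force: [-7.5, 1.2, 6.9]
opening: 0.338
finger_force: 15.0
```

Run:
```python
from st import *
Q=ori(-9.4)
rows([((.4186,.0486,.1124),Q)])
```

```text
{'clock': 38.975, 'tool_pos': [0.4737, 0.0393, 0.2071], 'contact_force': [-7.5137, 1.1833, 6.8549], 'opening': 0.3381, 'finger_force': 15.0073, 'q': [0.1784, 0.5962, -0.5619, 2.0221, 0.5023, 0.6686, -2.4456], 'eef_rot': [0.9966, -0.0818, -0.0034, 0.001]}
[[-0.184, -0.002, 0.317], [0.001, 0.002, 0.0]]
```

>>> {"name": "send_rows", "arguments": {
  "targets": [
    [[-0.032,0,0.033],[0,0,0]],
    [[-0.063,0,0.068],[0,0,0]],
    [[-0.091,0,0.104],[0,0,0]],
    [[-0.115,0,0.144],[0,0,0]],
    [[-0.137,0,0.184],[0,0,0]],
    [[-0.156,0,0.227],[0,0,0]],
    [[-0.173,0,0.27],[0,0,0]],
    [[-0.184,0,0.3],[0,0,0]],
    [[-0.186,0,0.318],[0,0,0]],
    [[-0.186,0,0.326],[0,0,0]],
    [[-0.186,0,0.33],[0,0,0]]
  ]
}}

```text
clock: 40.35
tool_pos: [0.4174, 0.0488, 0.1081]
eef_rot: [0.997, -0.081, -0.005, 0.001]
contact_force: [-12.3, 4.6, 5.1]
opening: 0.338
finger_force: 15.0
```

```bash
python3 st.py
```

```text
{'clock': 40.35, 'tool_pos': [0.4174, 0.0488, 0.1081], 'contact_force': [-12.2977, 4.6122, 5.1499], 'opening': 0.3383, 'finger_force': 15.0, 'q': [-0.0927, 0.7098, -0.2116, 2.2687, 0.6436, 0.2282, -2.6196], 'eef_rot': [0.9967, -0.0811, -0.0046, 0.001]}
```

>>> {"name": "send_rows", "arguments": {
  "targets": [
    [[0,0,0],[0,0,0]],
    [[0,0,0],[0,0,0]],
    [[0,0,0],[0,0,0]],
    [[0,0,-0.08],[0,0,0]],
    [[0,0,-0.18],[0,0,0]],
    [[0,0,-0.2],[0,0,0]],
    [[0,0,-0.2],[0,0,0]]
  ],
  "fingers": 0.8
}}

```text
clock: 41.22
tool_pos: [0.4221, 0.0475, 0.1686]
eef_rot: [0.997, -0.083, -0.0, 0.0]
contact_force: [-0.1, -0.7, 0.0]
opening: 0.799
finger_force: 0.0
```

Run:
```python
from st import *
b=snapshot("side");a=snapshot("scene")
cv2.imwrite("pics/b7.png",np.hstack([cv2.resize(x,(400,400),interpolation=2) for x in(b["img"][150:280,235:365],a["img"][165:275,245:355])]))
rows([((.4215,.0475,.145),ori(-9.4)),((.4215,.0475,.126),ori(-9.4))])
```

```text
{'clock': 41.225, 'tool_pos': [0.4221, 0.0475, 0.1686], 'contact_force': [-0.0623, -0.6663, 0.0132], 'opening': 0.7992, 'finger_force': 0.0, 'q': [0.0315, 0.5929, -0.3894, 2.211, 0.5372, 0.4286, -2.5306], 'eef_rot': [0.9965, -0.0832, -0.0003, 0.0004]}
[[0.0, -0.0, 0.077], [0.001, 0.001, -0.001]]
[[0.0, -0.0, 0.14], [0.001, 0.001, -0.001]]
```

View pics/b7.png

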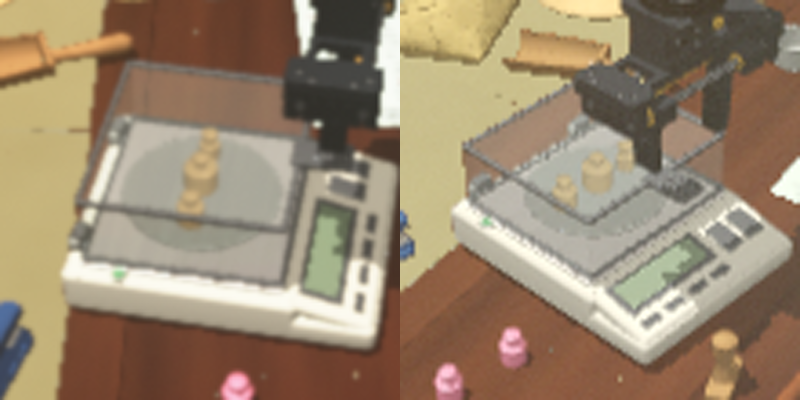

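The hood looks closed with the weights standing inside it. I'll press the tab once with shut fingers to confirm it is seated.

>>> {"name": "send_rows", "arguments": {
  "targets": [
    [[0,0,0],[0,0,0]],
    [[0,0,0],[0,0,0]],
    [[0,0,0],[0,0,0]],
    [[0,0,0],[0,0,0]],
    [[0,0,0],[0,0,0]],
    [[0,0,0.08],[0,0,0]],
    [[0,0,0.12],[0,0,0]],
    [[0,0,0.14],[0,0,0]],
    [[0,0,0.15],[0,0,0]],
    [[0,0,0.155],[0,0,0]],
    [[0,0,0.155],[0,0,0]]
  ],
  "fingers": 0.0
}}

```text
clock: 42.7
tool_pos: [0.4214, 0.0477, 0.1253]
eef_rot: [0.997, -0.082, 0.001, 0.001]
contact_force: [-7.1, 0.0, 45.5]
opening: 0.007
finger_force: 22.5
```

The stop was firm at z = 0.1253, which matches the tab's closed height, so the hood is seated. I'll back off now.

>>> {"name": "send_rows", "arguments": {
  "targets": [
    [[0,0,-0.05],[0,0,0]],
    [[0,0,-0.2],[0,0,0]],
    [[0,0,-0.35],[0,0,0]],
    [[0,0,-0.5],[0,0,0]],
    [[0,0.15,-0.55],[0,0,0]],
    [[0,0.3,-0.55],[0,0,0]],
    [[0,0.45,-0.55],[0,0,0]],
    [[0,0.6,-0.55],[0,0,0]],
    [[0,0.6,-0.55],[0,0,0]],
    [[0,0.6,-0.55],[0,0,0]]
  ]
}}

```text
clock: 43.95
tool_pos: [0.3923, -0.1291, 0.2875]
eef_rot: [0.997, -0.083, -0.0, 0.0]
contact_force: [-0.5, 0.5, 0.1]
opening: 0.007
finger_force: 0.0
```

Run:
```python
from st import *
a=snapshot("scene");crop(a,240,140,180,140,4,"a8")
```

```text
{'clock': 43.95, 'tool_pos': [0.3923, -0.1291, 0.2875], 'contact_force': [-0.5053, 0.4646, 0.0962], 'opening': 0.0066, 'finger_force': 0.0, 'q': [0.6203, 0.3825, -0.5804, 2.0826, 0.3029, 0.7587, -1.8859], 'eef_rot': [0.9966, -0.0827, -0.0005, 0.0003]}
```

View pics/a8.png

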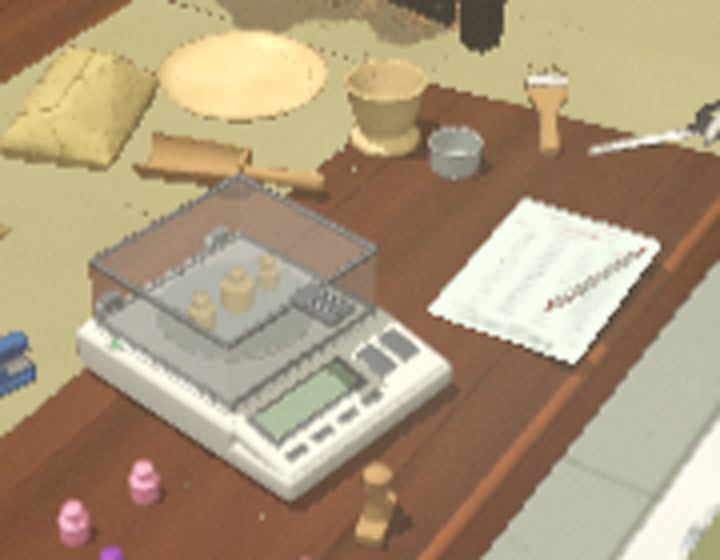

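The picture shows the hood closed over three upright weights, the cup in front of the mortar at (456,152), and the mortar in its place.

```bash
python3 -c "
from plant import *
print(finish_job())"
```

```text
the job is handed in; nothing more can be done
None
```

The job is handed in after 44 s: the cup stands about 17 mm in front of the mortar, the three weights are in a row across the pan with 14–16 mm gaps, and the hood is closed. One risk to the verdict: my last press on the hood tab, with the closed fingertips, read 45 N at the wrist, and I don't know whether that counts against the 40 N limit for the arm and gripper body.

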